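# Cramp up a strip panel and hang the glue pot

### The arm

A 6-joint arm with a two-finger parallel gripper is mounted at the origin on the work surface. World frame = base frame: x ahead of the robot, y to its left, z up, the work surface at z = 0. Lengths are in m, angles in rad, forces in N, time in s.
With the tool pointing down it reaches from about 0.425 to 0.95 m from the base axis. Payload 3.5 kg.
Tool frame: the origin (TCP) lies at the very end of the fingers, on their centre line; the grasp point (between the pads) lies 19 mm behind it; z points along the fingers, y is the line along which they close (so a half turn about z gives the same grasp; the last joint's range is limited). The gripper opens to 85 mm and grips with 20 to 120 N. Pads are 22 mm wide; open, the fingers measure 114 mm over their backs; the gripper's body (76 mm by 85 mm) begins 54 mm behind the grasp point. The pads swing forward as they close: fully open they stand 13 mm farther back than shut.
Start: joints at [-1.452, 0.286, 1.577, -0, 1.279, -0.15], TCP at [0.179, -0.651, 0.194] pointing down, gripper open.
Joint ranges: [-2.77, 2.77], [-0.9, 2.22], [0.21, 2.48], [-1.53, 4.67], [0.24, 2.81], [-2.84, 2.84]. Speed limits (rad/s): [2.79, 2.79, 3.14, 3.14, 3.14, 3.14].

### API

Orientations are given as a unit quaternion [w, x, y, z].
In Python, from cell import sensors, viewer, order gives the robot as it stands.
- The arm moves only by the tool carry_out, never from a script. Its argument "steps" is a list that holds one entry, the list of rows, each a list of 7 numbers: the closure in counts, from 0 (fully open) to 255 (shut), then the shift along the tool's x, y, z in cm, then the turn, a rotation vector about the tool's x, y, z in degrees. A call has 1 to 20 rows; each row shifts and turns the commanded pose from where the row before left it, along the tool's axes as they then stand; what a row does not reach is not made up. A row lasts 1/12 s, in which the tool goes at most 41.7 mm and 7.16 degrees, less where a joint would pass 70% of its speed; a pose out of reach is approached as far as the arm can. A call is refused whole if a number of a shift passes 4.17 or a number of a turn 7.16, either way. A call with a gripper value outside its range is refused whole. The fingers move at their own pace and stop on an object; the grip force is fixed at half the most. Time passes only in rows, so rows that do not move let the fingers close. It gives the time, the measured TCP pose, the force, the opening and the grip force at its end, in the units of the state.
- sensors.observe(): the state, without advancing time (a new reading comes with each control period).
- viewer.camera(name): name is "side" or "top" or "wrist"; returns (picture, depth): 480x640x3 uint8, blue, green, red; 480x640 float32, m along the optical axis (not along the pixel's ray), 0 where there is no reading.
- viewer.camera_params(name): a dict with "camera_matrix" (3x3 intrinsics, pixels), "rvec" (rotation vector, rad) and "tvec" (3), from world to camera coordinates, as OpenCV has them. Camera axes: x right, y down, z forward; pixel columns grow to the right and rows downward; lengths in m; the calibration is good to about 2 mm. A picture is of the moment at which its call begins: read the wrist's pose just before it. camera_params takes no time and is no camera call; for the wrist camera it gives the pose at the moment of the call.
- order.job_done(): hands the job in; it is judged then, once.
The state is a dict: "clock": time; "q": joint angles; "dq": joint speeds; "effort": joint torques, N m; "tcp_pos": TCP position; "orientation": TCP orientation; "force": force on the tool from outside, world axes, zero at the start; "torque": the same for the moment, N m; "gripper_width": finger opening in m; "grasp_force": force on a finger pad.
Only numpy, scipy, OpenCV 4.12 (cv2) and the standard library are available. Lean on these libraries where they do the work, as an engineer would, in place of code of your own. Each camera call takes 0.05 s, during which the arm holds its last target. There are 200 camera calls.

### The job

The glued strips are ready: lay every one of them flat across the cramp's bar between its two jaws, side by side and centred on the bar. Then slide the tail shoe up until it closes them together and its hole lines up with the bar hole that suits their number, and push the red-knobbed retaining pin fully home through both (leave the screw, it is nipped up later). Hang the glue pot upright by its wire handle on the hook of the post, and do not tip it or disturb the other tools.

Things in the scene. Friction and masses are not known exactly. Their poses are not given: they have to be found in the camera images.
- cramp: fixed woodworker's cramp: a beech bar 100 mm wide (x), 32 mm high, y from -200 to +290 mm; origin on the bench under its centre line. Two green iron jaws; the fixed one (screw head, -y end) has its face at y = -140 mm, 104 mm wide, its top 79 mm above the bench. Along the centre line: through holes, 14 mm wide, 32 mm apart, and one at y = +268 mm where the pin is parked
- tail_shoe (a joint): how far the sliding green jaw (tail shoe) has been slid towards the fixed jaw, m: 0 (jaws 300 mm apart) to 0.235 (65 mm apart). Some 3 N moves it and it stays where it is left. With 3, 4 or 5 strips its hole meets the proper bar hole at 0.201, 0.169 or 0.137; the jaws then stand 3 mm wider apart than the strips together
- shoe_face (a point): middle of the tail shoe's jaw face (104 mm wide, top 36 mm above the bar), 12 mm above the bar; it moves with the shoe and has the cramp's axes: +y points away from the strips
- shoe_grip (a point): centre of the part of the shoe's upright grip horn that stands free above its jaw: 38 mm wide (cramp x), 24 mm thick (cramp y), point 12 mm behind the jaw face and 52 mm above the bar; the horn's top is 64 mm above the bar (96 above the bench), the jaw plate beside it 36 mm above the bar
- shoe_hole (a point): mouth of the 14 mm hole through the shoe's rear tongue, 14 mm above the bar's top (46 mm above the bench), 55 mm behind the jaw face and 31 mm behind the horn's rear face
- bar_hole3 (a point): mouth (on the bar's top, 32 mm above the bench) of the bar hole that suits 3 strips
- bar_hole4 (a point): mouth of the bar hole that suits 4 strips
- bar_hole5 (a point): mouth of the bar hole that suits 5 strips
- lay1 (a point): where the centre of the strip number 1 from the fixed jaw lies when the panel is closed (on the bar's centre line, 12 mm above the bar)
- lay2 (a point): where the centre of the strip number 2 from the fixed jaw lies when the panel is closed (on the bar's centre line, 12 mm above the bar)
- lay3 (a point): where the centre of the strip number 3 from the fixed jaw lies when the panel is closed (on the bar's centre line, 12 mm above the bar)
- lay4 (a point): where the centre of the strip number 4 from the fixed jaw lies when the panel is closed (on the bar's centre line, 12 mm above the bar)
- lay5 (a point): where the centre of the strip number 5 from the fixed jaw lies when the panel is closed (on the bar's centre line, 12 mm above the bar)
- pin_knob (a point): centre of the red knob (26 mm wide, 30 mm high) of the loose 90 g steel pin; z along the pin, away from its tip. Shank below the knob 12 mm wide, 42 mm long, tip tapered: the tip is 57 mm below this point. At the start it stands upright in the bar's last hole, tip on the bench. Home in shoe and bar, the knob rests on the tongue, this point 61 mm above the bench
- strip1_mid (a point): centre of a loose hardwood strip, 130 mm long (its x), 32 mm wide (y) and 24 mm high (z), about 90 g, lying flat on the bench beyond the cramp. 3 to 5 of the five strips are present
- strip2_mid (a point): centre of a loose hardwood strip, 130 mm long (its x), 32 mm wide (y) and 24 mm high (z), about 90 g, lying flat on the bench beyond the cramp. 3 to 5 of the five strips are present
- strip3_mid (a point): centre of a loose hardwood strip, 130 mm long (its x), 32 mm wide (y) and 24 mm high (z), about 90 g, lying flat on the bench beyond the cramp. 3 to 5 of the five strips are present
- strip4_mid (a point): centre of a loose hardwood strip, 130 mm long (its x), 32 mm wide (y) and 24 mm high (z), about 90 g, lying flat on the bench beyond the cramp. 3 to 5 of the five strips are present
- strip5_mid (a point): centre of a loose hardwood strip, 130 mm long (its x), 32 mm wide (y) and 24 mm high (z), about 90 g, lying flat on the bench beyond the cramp. 3 to 5 of the five strips are present
- pot_handle (a point): middle of the level top bar of the glue pot's stiff wire handle: a 6 mm round bar, 82 mm long along this point's y, 150 mm above the pot's underside, an upright at each end down to the pot. The closed tin pot (72 mm wide, 82 mm high with its lid, about 250 g) stands centred below this point; z up
- hook_seat (a point): where the middle of the handle's bar lies when it hangs in the dip of the hook: 242 mm above the bench, bar along this point's y. The 8 mm steel hook leaves a fixed wooden post (32 mm square, 275 mm high, its centre 70 mm away along +x), dips here (wire's top 3 mm lower) and turns up to its free end, 26 mm away along -x and 20 mm higher; the bar passes over that end
- handpiece: rotary carving handpiece lying on the bench, 170 mm long along its x: leave it alone
- knife: yellow cutter knife lying on the bench, 160 mm long along its x: leave it alone
- mallet: wooden mallet lying on the bench, 230 mm long along its x, head 110 mm wide and 60 mm high at +x: leave it alone
Things that resemble listed ones, but are neither listed nor needed, are in the scene too. Leave any blue look-alike of the part that bears pot_handle alone. Leave any green look-alike of the part that bears strip3_mid alone.

How it is judged:
By the outcome, as a careful person would: the job done as asked, in the order asked, and still so for the second after the job is handed in, with the robot touching nothing.
Of strip1, strip2, strip3, strip4, strip5 only 3 to 5 are there at a start; the rules pass over those that are not, and their reading is None.
At some moment in a run one of strip1, strip2, strip3, strip4, strip5 may be knocked a few centimetres aside while the robot is not near it.
It also fails if it takes over 210 s, if anything falls off the work surface, if the arm or the gripper's body presses on something with over 40 N, if the wrist force passes 120 N, or if a joint passes its speed limit or range.

## Working session

There is one attempt and no reset: what is moved stays moved. The work goes in short steps, Python scripts to look and compute and a tool call to move; the robot and the scene stay as the last step left them, time stands still between calls to the robot, and variables do not carry over. Pictures are saved under pics/ and viewed, at most 19 in all, crops included, and the job is handed in when it is done.

Besides the shell and the picture viewer there is one more tool, called after "Request:" by a JSON object that holds its "api" and its "payload", one argument or row to a line. carry_out: Moves the arm, as the interface text tells. Its arguments: {"type":"object","properties":{"steps":{"type":"array"}},"required":["steps"]}

```bash
ls; mkdir -p pics; cat > h.py <<'E'
import numpy as np, cv2
from cell import sensors, viewer, order
def cam(n):
    p=viewer.camera_params(n); K=np.array(p["camera_matrix"],float).reshape(3,3); R=cv2.Rodrigues(np.array(p["rvec"],float))[0]; t=np.array(p["tvec"],float).ravel()
    return K,R,t
def grab(n):
    c=cam(n); im,d=viewer.camera(n); return im,d,c
def pts(d,c):
    K,R,t=c; v,u=np.mgrid[0:480,0:640]
    X=np.stack([(u-K[0,2])/K[0,0]*d,(v-K[1,2])/K[1,1]*d,d],-1)
    return (X-t)@R
def ray(u,v,z,c):
    K,R,t=c; o=-R.T@t; r=R.T@np.linalg.solve(K,[u,v,1.]); return o+r*(z-o[2])/r[2]
def proj(P,c):
    K,R,t=c; q=K@(R@np.asarray(P,float)+t); return q[:2]/q[2]
E
python3 - <<'E'
from h import *
for n in("top","side"):
    im,d,c=grab(n); cv2.imwrite(f"pics/{n}0.png",im); np.savez(f"{n}0.npz",im=im,d=d,K=c[0],R=c[1],t=c[2])
    print(n,-c[1].T@c[2],c[1].round(2).tolist(),c[0][0,0])
print(sensors.observe())
E
```

```text
pics
top [0.49974086 0.02116742 1.418045  ] [[-0.01, -1.0, -0.01], [-0.99, 0.01, -0.12], [0.12, 0.01, -0.99]] 476.95173427921003
side [-0.05985166  0.86085329  0.84371027] [[-0.76, -0.65, 0.02], [-0.36, 0.39, -0.85], [0.54, -0.65, -0.53]] 480.24849659914105
{'clock': 0.1, 'q': array([-1.45198036e+00,  2.87108803e-01,  1.57802836e+00, -3.12959486e-05,
        1.27861404e+00, -1.49978367e-01]), 'dq': array([ 0.00064271, -0.00180381, -0.00272359, -0.00134034, -0.00062872,
        0.00033383]), 'effort': array([ 1.25680985e-03, -4.07294333e+01, -2.93697453e+01, -1.01375490e-04,
        3.44525622e-03,  2.26681829e-05]), 'tcp_pos': array([ 0.17921224, -0.65007207,  0.19236565]), 'orientation': array([-1.07937813e-03,  9.90981103e-01,  1.33997342e-01,  1.83764796e-06]), 'force': array([-0.31318272,  1.56547578,  0.18839997]), 'torque': array([-0.00530264,  0.03970761, -0.02828146]), 'grasp_force': 0.0, 'gripper_width': 0.08540244525351791}
```

View pics/top0.png

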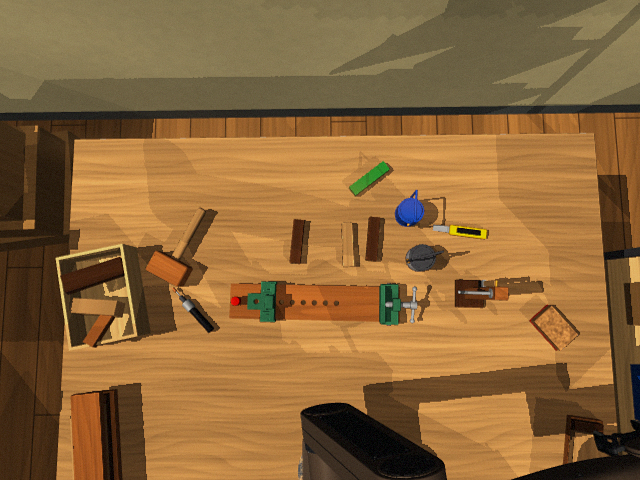

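View pics/side0.png

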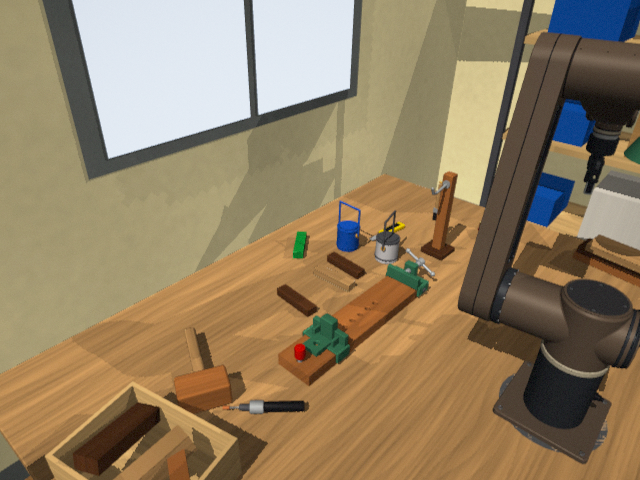

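The top view shows these things:
- **Strips:** three strips beyond the cramp at (299,241), (350,244) and (375,239). The look-alikes are the green piece at (370,178) and the scraps in the box at (95,275), (97,307) and (100,328).
- **Pot:** the grey pot is at (424,257), and the blue one at (409,210) is the look-alike.
- **Pin and shoe:** the pin is the red knob at (235,300), and the shoe is at (266,301).
- **Post:** it stands at (470,292).

I choose the three brown strips and the grey pot.

```bash
python3 - <<'E'
from h import *
class C: pass
Z=np.load("top0.npz"); im,d=Z["im"],Z["d"]; c=(Z["K"],Z["R"],Z["t"]); P=pts(d,c)
hsv=cv2.cvtColor(im,cv2.COLOR_BGR2HSV)
def comp(m,box,mn=30):
    u0,v0,u1,v1=box; k=np.zeros(m.shape,np.uint8); k[v0:v1,u0:u1]=m[v0:v1,u0:u1]
    n,l,s,ce=cv2.connectedComponentsWithStats(k)
    for i in range(1,n):
        if s[i,4]>=mn:
            mm=l==i; q=P[mm]; r=cv2.minAreaRect((q[:,:2]*1000).astype(np.float32))
            print("  ",ce[i].round(1),s[i,4],"z",np.percentile(q[:,2],[5,50,95]).round(3),"rect",[np.round(x,1) for x in r], "mean",q.mean(0).round(4))
print("table z",np.median(P[340:380,250:350,2]))
h=P[...,2]
print("strips"); comp(((h>.012)&(h<.04)),(280,200,392,278))
print("bar"); comp((h>.022)&(h<.045),(220,275,435,335))
G=cv2.inRange(hsv,(50,60,20),(90,255,255))>0
print("green"); comp(G,(220,275,435,335))
red=(cv2.inRange(hsv,(0,180,90),(4,255,255))>0)|(cv2.inRange(hsv,(174,150,80),(180,255,255))>0)
print("red"); comp(red,(220,285,250,320),10)
print("pot"); comp((h>.07)&(h<.1),(395,235,480,275)); comp(h>.12,(395,235,480,275),5)
print("post"); comp(h>.2,(440,265,560,310),5); comp(h>.26,(440,265,560,310),5)
for n,b in(("hand",(165,285,220,335)),("mal",(140,200,220,290)),("knife",(430,220,495,245)),("blue",(390,185,430,230))):
    print(n); comp(h>.008,b)
a=im[160:340,220:560]; cv2.imwrite("pics/crop1.png",cv2.resize(a,None,fx=2.35,fy=2.35,interpolation=cv2.INTER_CUBIC))
E
```

```text
table z -0.00029525616129088726
strips
   [372.4 238.6] 490 z [0.019 0.024 0.028] rect [array([ 660. , -116.3]), array([ 32.9, 130.2]), np.float64(84.1)] mean [ 0.6595 -0.1162  0.0235]
   [296.5 241.1] 488 z [0.018 0.023 0.028] rect [array([655. , 107.4]), array([ 32.3, 130.8]), np.float64(84.2)] mean [0.6544 0.1071 0.0231]
   [347.3 244.6] 482 z [0.018 0.023 0.028] rect [array([643.7, -42.4]), array([129.6,  32.3]), np.float64(1.6)] mean [ 0.6426 -0.0423  0.0234]
bar
   [308.8 302.4] 4633 z [0.027 0.032 0.039] rect [array([476.8,  86. ]), array([432.3, 112. ]), np.float64(88.8)] mean [0.4753 0.0716 0.0322]
   [391.1 291.3] 239 z [0.033 0.039 0.044] rect [array([ 505.7, -166.3]), array([52.9, 49.8]), np.float64(12.9)] mean [ 0.505  -0.1652  0.0386]
   [391.  316.9] 232 z [0.032 0.039 0.044] rect [array([ 430.5, -163.2]), array([50., 51.]), np.float64(73.0)] mean [ 0.4324 -0.1629  0.0389]
green
   [264.3 301.1] 769 z [0.035 0.047 0.096] rect [array([502.8, 143.8]), array([116.6, 215.9]), np.float64(27.0)] mean [0.4805 0.196  0.063 ]
   [389.1 303.8] 717 z [0.036 0.043 0.08 ] rect [arr
[... 998 characters left out ...]
2 0.263] rect [array([ 501.2, -297.2]), array([3.1, 4.9]), np.float64(28.3)] mean [ 0.501  -0.2973  0.2618]
hand
   [194.7 312.5] 376 z [0.014 0.022 0.029] rect [array([449., 251.]), array([453.9, 125.1]), np.float64(87.0)] mean [0.4496 0.3996 0.0361]
mal
   [175.5 256.4] 1534 z [0.029 0.055 0.063] rect [array([539.3, 284. ]), array([476.6, 235.5]), np.float64(55.2)] mean [0.6104 0.4526 0.0557]
knife
   [463.4 231.1] 452 z [0.009 0.018 0.024] rect [array([ 622.4, -205.2]), array([ 87.1, 507.5]), np.float64(18.7)] mean [ 0.6789 -0.3838  0.0234]
blue
   [409.2 211.1] 682 z [0.023 0.08  0.152] rect [array([ 619. , -125.8]), array([ 75.7, 370.9]), np.float64(50.6)] mean [ 0.7285 -0.2146  0.09  ]
```

View pics/crop1.png

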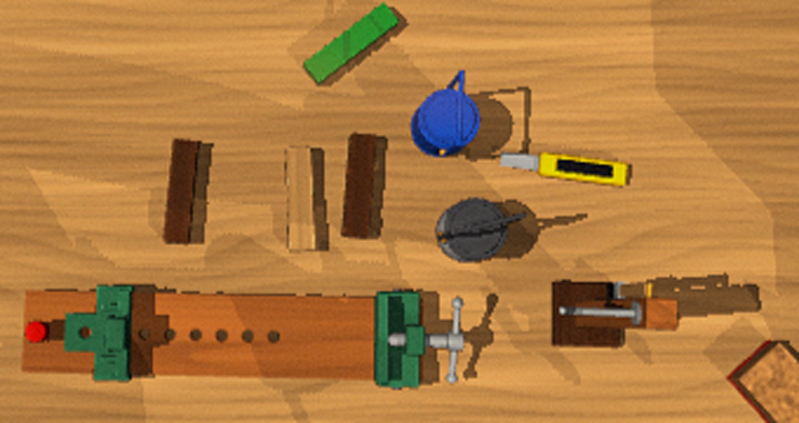

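The crop confirms three brown strips, the grey pot, six visible bar holes at crop (144..274, 335), and the shoe hole at (84,332). Next I fit the cramp pose and the hook pose.

```bash
cat >> h.py <<'E'
def state():
    s=sensors.observe(); w,x,y,z=s["orientation"]; from scipy.spatial.transform import Rotation as Q
    return s,np.array(s["tcp_pos"]),Q.from_quat([x,y,z,w]).as_matrix()
def go(target,yaw=None):
    "shift (cm) in present tool axes, and turn about tool z (deg) to bring tool x to yaw (mod 180)"
    s,p,R=state(); a=np.degrees(np.arctan2(R[1,0],R[0,0])); 
    t=None if yaw is None else -((yaw-a+90)%180-90)
    print("t %.2f tcp"%s["clock"],p.round(4),"yaw %.2f"%a,"tilt",R[:,2].round(3),"| shift cm",(R.T@(np.array(target)-p)*100).round(2),"turn z",t if t is None else round(t,2),"q6 %.2f"%s["q"][5])
E
python3 - <<'E'
from h import *
Z=np.load("top0.npz"); im,d=Z["im"],Z["d"]; c=(Z["K"],Z["R"],Z["t"]); P=pts(d,c); h=P[...,2]
g=cv2.cvtColor(im,cv2.COLOR_BGR2GRAY)
# bar edges between jaws
E=[]
for u in range(345,372,2):
    col=np.where((h[270:340,u]>.024)&(h[270:340,u]<.045))[0]+270
    E.append((ray(u,col.min()-.5,.032,c)[:2],ray(u,col.max()+.5,.032,c)[:2]))
E=np.array(E); 
for k in(0,1): print("edge",np.polyfit(E[:,k,1],E[:,k,0],1),E[:,k].mean(0))
# holes
up=cv2.resize(g[296:310,270:350],None,fx=8,fy=8,interpolation=cv2.INTER_CUBIC)
n,l,s,ce=cv2.connectedComponentsWithStats((up<60).astype(np.uint8))
for i in range(1,n):
    if s[i,4]>60: uv=(ce[i]+.5)/8-.5+[270,296]; print("hole",uv.round(1),s[i,4],ray(*uv,.032,c).round(4))
up=cv2.resize(g[290:312,246:264],None,fx=8,fy=8,interpolation=cv2.INTER_CUBIC)
n,l,s,ce=cv2.connectedComponentsWithStats((up<35).astype(np.uint8))
for i in range(1,n):
    if s[i,4]>60: uv=(ce[i]+.5)/8-.5+[246,290]; print("shoehole?",uv.round(1),s[i],ray(*uv,.046,c).round(4))
print("fixed jaw top y", [np.percentile(P[280:330,375:405][(h[280:330,375:405]>.072)&(h[280:330,375:405]<.086)][:,k],[2,50,98]).round(4) for k in (0,1)])
print("horn top", [np.percentile(P[280:330,255:285][h[280:330,255:285]>.09][:,k],[2,50,98]).round(4) for k in (0,1)])
m=(h>.225)&(h<.3)&(P[...,1]>-.42); m[:265]=0;m[310:]=0
Q=P[m]; o=np.argsort(-Q[:,1])
for q in Q[o][::6]: print(q.round(3),end=" ")
print(); go([.655,.107,.15],-5.8)
print(cam("wrist")[0], (-cam("wrist")[1].T@cam("wrist")[2]), cam("wrist")[1].round(2).tolist())
E
```

```text
edge [0.05253845 0.52536924] [ 0.52164068 -0.07096816]
edge [0.06004161 0.42558883] [ 0.42143371 -0.069204  ]
hole [279.9 303.9] 9255 [0.4715 0.1549 0.032 ]
hole [290.6 296.9] 124 [0.4915 0.124  0.032 ]
hole [302.6 302.4] 642 [0.4755 0.0895 0.032 ]
hole [312.8 303. ] 316 [0.4733 0.0599 0.032 ]
hole [286.1 301.7] 63 [0.4778 0.137  0.032 ]
hole [314.7 301.6] 70 [0.4773 0.0544 0.032 ]
hole [336.2 303.5] 581 [ 0.4715 -0.0073  0.032 ]
hole [324.5 303.6] 332 [0.4715 0.0263 0.032 ]
shoehole? [254.  300.8] [ 63  83   9  16 100] [0.4813 0.2276 0.046 ]
fixed jaw top y [array([0.4341, 0.4696, 0.492 ]), array([-0.1841, -0.1719, -0.1281])]
horn top [array([0.462 , 0.481 , 0.4997]), array([0.0212, 0.179 , 0.1901])]
[ 0.501 -0.295  0.262] [ 0.501 -0.3    0.262] [ 0.501 -0.309  0.247] [ 0.501 -0.315  0.244] [ 0.498 -0.32   0.241] [ 0.498 -0.325  0.242] [ 0.501 -0.33   0.243] [ 0.496 -0.333  0.239] [ 0.498 -0.336  0.246] [ 0.498 -0.34   0.242] [ 0.501 -0.343  0.246] [ 0.501 -0.347  0.243] [ 0.498 -0.351  0.245] [ 0.501 -0.355  0.247] [ 0.498 -0.359  0.249] [ 0.501 -0.364  0.25 ] [ 0.5   -0.369  0.248
[... 768 characters left out ...]
 -0.395  0.275] [ 0.505 -0.396  0.275] [ 0.512 -0.397  0.267] [ 0.5   -0.397  0.278] [ 0.486 -0.398  0.275] [ 0.507 -0.398  0.275] [ 0.512 -0.399  0.273] [ 0.498 -0.4    0.275] [ 0.505 -0.402  0.273] [ 0.505 -0.403  0.276] [ 0.491 -0.403  0.278] [ 0.488 -0.404  0.275] [ 0.484 -0.406  0.277] [ 0.488 -0.407  0.276] [ 0.5   -0.408  0.275] 
t 0.10 tcp [ 0.1792 -0.6501  0.1924] yaw 15.40 tilt [-0.     0.002 -1.   ] | shift cm [ 65.98 -60.34   4.38] turn z 21.2 q6 -0.15
[[370.50319111   0.         328.8849166 ]
 [  0.         370.50319111 235.40566555]
 [  0.           0.           1.        ]] [ 0.24864094 -0.63196887  0.37364373] [[0.27, -0.96, -0.0], [-0.93, -0.26, 0.28], [-0.27, -0.07, -0.96]]
```

Request:
{"api": "carry_out", "payload": {
  "steps": [
    [[0,0,0,-2.6,0,0,0],[0,0,0,-2.6,0,0,0],[0,0,0,-2.6,0,0,0],[0,0,0,-2.6,0,0,0],[0,0,0,-2.6,0,0,0],[0,2.64,-2.41,0,0,0,0],[0,2.64,-2.41,0,0,0,0],[0,2.64,-2.41,0,0,0,0],[0,2.64,-2.41,0,0,0,0],[0,2.64,-2.41,0,0,0,0],[0,2.64,-2.41,0,0,0,0],[0,2.64,-2.41,0,0,0,0],[0,2.64,-2.41,0,0,0,0],[0,2.64,-2.41,0,0,0,0],[0,2.64,-2.41,0,0,0,0],[0,2.64,-2.41,0,0,0,0],[0,2.64,-2.41,0,0,0,0],[0,2.64,-2.41,0,0,0,0],[0,2.64,-2.41,0,0,0,0],[0,2.64,-2.41,0,0,0,0]]
  ]
}}

```text
clock: 1.77
tcp_pos: [0.4654, -0.1952, 0.3232]
orientation: [-0.0, 0.991, 0.134, -0.0]
force: [1.8, -0.9, -0.2]
gripper_width: 0.0855
grasp_force: 0.0
```

Request:
{"api": "carry_out", "payload": {
  "steps": [
    [[0,2.64,-2.41,0,0,0,0],[0,2.64,-2.41,0,0,0,0],[0,2.64,-2.41,0,0,0,0],[0,2.64,-2.41,0,0,0,0],[0,2.64,-2.41,0,0,0,0],[0,2.64,-2.41,0,0,0,0],[0,2.64,-2.41,0,0,0,0],[0,2.64,-2.41,0,0,0,0],[0,2.64,-2.41,0,0,0,0],[0,2.64,-2.41,0,0,0,0],[0,0,0,3,0,0,5.3],[0,0,0,3,0,0,5.3],[0,0,0,3,0,0,5.3],[0,0,0,3,0,0,5.3],[0,0,0,0,0,0,0],[0,0,0,0,0,0,0]]
  ]
}}

```text
clock: 3.1
tcp_pos: [0.654, 0.1054, 0.2009]
orientation: [0.0, 0.999, -0.049, -0.003]
force: [0.5, -1.1, 0.1]
gripper_width: 0.0854
grasp_force: 0.0
```

```bash
cat >> h.py <<'E'
def strips():
    im,d,c=grab("top"); P=pts(d,c); h=P[...,2]
    m=((h>.012)&(h<.04)).astype(np.uint8); m[:195]=0; m[280:]=0; m[:,:255]=0; m[:,395:]=0
    n,l,s,ce=cv2.connectedComponentsWithStats(m)
    for i in range(1,n):
        if s[i,4]>150:
            q=P[l==i]; r=cv2.minAreaRect((q[:,:2]*1000).astype(np.float32)); 
            w,hh=r[1]; a=r[2] if w>hh else r[2]-90
            print("strip",np.round(r[0],1),np.round(r[1],1),"length yaw %.1f"%a)
    return im,d,c
E
python3 - <<'E'
from h import *
strips(); go([.655,.107,.004],-5.8)
E
```

```text
strip [ 659.9 -116.9] [ 32.6 130.1] length yaw -5.5
strip [643.5 -42.3] [128.8  32.2] length yaw 1.2
t 3.15 tcp [0.6556 0.1054 0.204 ] yaw -5.67 tilt [-0.  0. -1.] | shift cm [-0.07 -0.15 20.  ] turn z 0.13 q6 1.68
```

Request:
{"api": "carry_out", "payload": {
  "steps": [
    [[40,-0.07,-0.15,3,0,0,0],[40,0,0,3,0,0,0],[40,0,0,3,0,0,0],[40,0,0,3,0,0,0],[40,0,0,3,0,0,0],[40,0,0,2.5,0,0,0],[40,0,0,1.5,0,0,0],[40,0,0,1,0,0,0],[40,0,0,0,0,0,0],[40,0,0,0,0,0,0],[255,0,0,0,0,0,0],[255,0,0,0,0,0,0],[255,0,0,0,0,0,0],[255,0,0,0,0,0,0],[255,0,0,0,0,0,0],[255,0,0,0,0,0,0]]
  ]
}}

```text
clock: 4.48
tcp_pos: [0.6551, 0.107, 0.0039]
orientation: [-0.0, 0.999, -0.051, 0.0]
force: [0.1, 0.1, -0.5]
gripper_width: 0.0006
grasp_force: 0.0
```

```bash
python3 - <<'E'
from h import *
go([.4754,.055,.12],-1.7); print(sensors.observe()["gripper_width"],sensors.observe()["grasp_force"])
E
```

```text
t 4.48 tcp [0.6551 0.107  0.0039] yaw -5.80 tilt [ 0.  0. -1.] | shift cm [-17.35   6.98 -11.62] turn z -4.1 q6 1.68
0.0005545598345468349 0.0
```

```bash
python3 - <<'E'
from h import *
im,d,c=grab("side"); w=grab("wrist")[0]
a=im[180:400,220:470]
cv2.imwrite("pics/s1.png",np.hstack([cv2.resize(a,(454,400)),cv2.resize(w,(340,400))]))
E
```

```text
(no output)
```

View pics/s1.png

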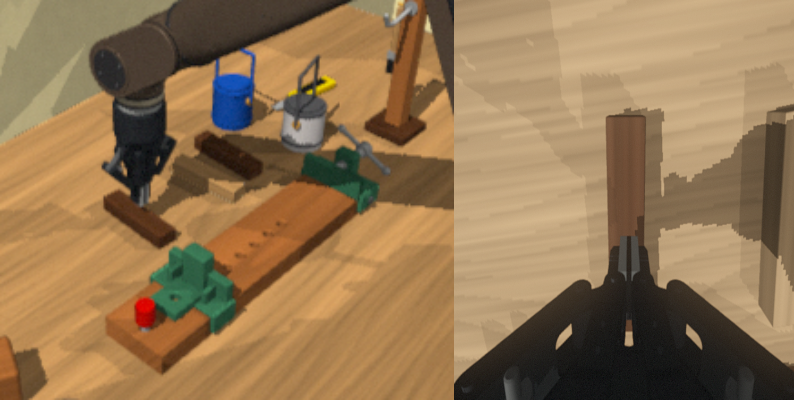

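The side view shows the shut fingers just beyond, or above, the first strip. The wrist view shows the strip running under or past the fingertip. I need the strip's real position from depth.

```bash
cat >> h.py <<'E'
def near(n,xy,r=.1,lo=.017,hi=.032):
    im,d,c=grab(n); P=pts(d,c); m=((P[...,2]>lo)&(P[...,2]<hi)&(np.hypot(P[...,0]-xy[0],P[...,1]-xy[1])<r)&(d>0)).astype(np.uint8)
    k,l,s,ce=cv2.connectedComponentsWithStats(m)
    for i in range(1,k):
        if s[i,4]>60:
            q=P[l==i]; r_=cv2.minAreaRect((q[:,:2]*1000).astype(np.float32)); w,hh=r_[1]
            print(n,"blob",ce[i].round(),s[i,4],np.round(r_[0],1),np.round(r_[1],1),"yaw %.1f"%(r_[2] if w>hh else r_[2]-90),"z",np.median(q[:,2]).round(4))
E
python3 - <<'E'
from h import *
for n in("side","wrist","top"): near(n,(.655,.107),.13)
E
```

```text
side blob [297. 298.] 423 [656. 109.] [ 37.  132.8] yaw -5.9 z 0.0247
wrist blob [322. 213.] 10808 [681.9 106.6] [32.1 80.6] yaw -5.8 z 0.025
wrist blob [328. 391.] 153 [597.3 112.7] [5.7 9.6] yaw -6.1 z 0.0249
```

```bash
python3 - <<'E'
from h import *
im,d,c=grab("wrist"); P=pts(d,c)
for v in range(250,400,12): print(v,[P[v,u].round(3).tolist() for u in (312,322,328,336)])
s=sensors.observe(); print(s["tcp_pos"],s["force"],s["gripper_width"],s["q"])
print(proj([.6551,.107,.0039],c),proj([.6551,.107,.025],c))
cv2.imwrite("pics/w2.png",cv2.resize(im[200:420,220:440],(600,600)))
E
```

```text
250 [[0.674, 0.112, 0.025], [0.673, 0.108, 0.024], [0.673, 0.105, 0.025], [0.672, 0.102, 0.024]]
262 [[0.668, 0.113, 0.025], [0.667, 0.109, 0.024], [0.667, 0.106, 0.024], [0.667, 0.102, 0.025]]
274 [[0.662, 0.114, 0.026], [0.662, 0.109, 0.025], [0.661, 0.106, 0.025], [0.66, 0.103, 0.023]]
286 [[0.667, 0.112, 0.05], [0.666, 0.108, 0.049], [0.666, 0.106, 0.049], [0.666, 0.103, 0.049]]
298 [[0.667, 0.112, 0.06], [0.666, 0.108, 0.06], [0.666, 0.106, 0.06], [0.665, 0.103, 0.059]]
310 [[0.667, 0.111, 0.069], [0.666, 0.108, 0.069], [0.667, 0.106, 0.07], [0.666, 0.103, 0.07]]
322 [[0.667, 0.111, 0.078], [0.667, 0.108, 0.078], [0.666, 0.106, 0.077], [0.665, 0.103, 0.077]]
334 [[0.668, 0.11, 0.087], [0.664, 0.108, 0.08], [0.663, 0.106, 0.079], [0.667, 0.103, 0.086]]
346 [[0.668, 0.11, 0.093], [0.663, 0.108, 0.086], [0.659, 0.106, 0.08], [0.665, 0.103, 0.09]]
358 [[0.667, 0.11, 0.098], [0.661, 0.108, 0.09], [0.654, 0.107, 0.079], [0.661, 0.104, 0.09]]
370 [[0.671, 0.109, 0.109], [0.656, 0.109, 0.088], [0.649, 0.108, 0.078], [0.657, 0.104, 0.09]]
382 [[0.669, 0.109, 0.11], [0.652, 0.109, 0.089], [0.645, 0.108, 0.08], [0.652, 0.105, 0.089]]
394 [[0.665, 0.11, 0.109], [0.647, 0.109, 0.088], [0.595, 0.113, 0.025], [0.648, 0.105, 0.09]]
[0.65499533 0.10695587 0.00353736] [-0.32107262  0.85946749 -0.09041316] 1.2263173212369269e-05 [9.23472317e-03 4.66010071e-01 1.71625908e+00 1.14799699e-05
 9.59445697e-01 1.68127645e+00]
[328.20061787 269.80147648] [328.07327747 286.5112383 ]
```

View pics/w2.png

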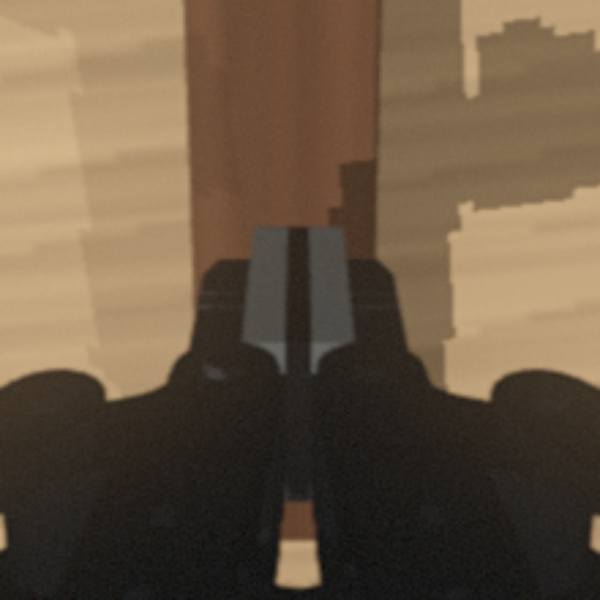

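```bash
python3 - <<'E'
from h import *
im,d,c=grab("side"); P=pts(d,c)
for v in range(262,306,3): print(v,[P[v,u].round(3).tolist() for u in (294,298,302)])
print(proj([.655,.107,.004],c),proj([.655,.107,.045],c))
K,R,t=cam("wrist"); s,p,T=state(); print("cam in tool",T.T@(-R.T@t-p))
E
```

```text
262 [[0.645, 0.127, 0.152], [0.644, 0.113, 0.146], [0.642, 0.1, 0.14]]
265 [[0.644, 0.128, 0.144], [0.638, 0.119, 0.142], [0.64, 0.103, 0.133]]
268 [[0.65, 0.122, 0.129], [0.639, 0.118, 0.132], [0.642, 0.1, 0.121]]
271 [[0.646, 0.127, 0.124], [0.638, 0.12, 0.124], [0.643, 0.1, 0.111]]
274 [[0.648, 0.124, 0.112], [0.64, 0.117, 0.112], [0.644, 0.098, 0.1]]
277 [[0.656, 0.116, 0.094], [0.642, 0.115, 0.1], [0.644, 0.098, 0.09]]
280 [[0.648, 0.125, 0.093], [0.645, 0.113, 0.088], [0.648, 0.093, 0.075]]
283 [[0.654, 0.119, 0.077], [0.646, 0.112, 0.077], [0.647, 0.095, 0.067]]
286 [[0.654, 0.119, 0.067], [0.648, 0.11, 0.065], [0.646, 0.096, 0.058]]
289 [[0.655, 0.117, 0.055], [0.645, 0.112, 0.057], [0.686, 0.053, 0.003]]
292 [[0.673, 0.1, 0.026], [0.645, 0.113, 0.048], [0.676, 0.063, 0.003]]
295 [[0.666, 0.107, 0.023], [0.655, 0.102, 0.026], [0.646, 0.096, 0.027]]
298 [[0.653, 0.12, 0.027], [0.647, 0.111, 0.025], [0.639, 0.103, 0.025]]
301 [[0.649, 0.125, 0.022], [0.637, 0.121, 0.026], [0.63, 0.113, 0.025]]
304 [[0.648, 0.126, 0.012], [0.633, 0.126, 0.021], [0.623, 0.121, 0.024]]
[296.9155761 302.1362228] [296.81117713 290.29905754]
cam in tool [ 0.0720152   0.00052908 -0.18126232]
```

Both views agree: the fingertips end about 42 mm above the reported TCP (tip at z≈0.046 against 0.004 reported). I'll allow for that offset and regrasp lower, watching the force.

Request:
{"api": "carry_out", "payload": {
  "steps": [
    [[40,0,0,0,0,0,0],[40,0,0,0,0,0,0],[40,0,0,0,0,0,0],[40,0,0,0,0,0,0],[40,0,0,1,0,0,0],[40,0,0,1,0,0,0],[40,0,0,1,0,0,0],[40,0,0,0.7,0,0,0],[40,0,0,0.3,0,0,0],[40,0,0,0,0,0,0],[255,0,0,0,0,0,0],[255,0,0,0,0,0,0],[255,0,0,0,0,0,0],[255,0,0,0,0,0,0],[255,0,0,0,0,0,0],[255,0,0,0,0,0,0]]
  ]
}}

```text
clock: 6.17
tcp_pos: [0.656, 0.107, -0.0353]
orientation: [-0.0, 0.999, -0.051, 0.001]
force: [0.6, -0.1, 2.6]
gripper_width: 0.0308
grasp_force: 61.9
```

```bash
python3 - <<'E'
from h import *
go([.4754,.055,.10],-1.7); print(sensors.observe()["gripper_width"],sensors.observe()["grasp_force"])
im,d,c=grab("wrist"); cv2.imwrite("w.png",im); P=pts(d,c)
print([(v,P[v,328].round(3).tolist()) for v in range(262,330,6)])
E
```

```text
t 6.17 tcp [ 0.656   0.107  -0.0353] yaw -5.80 tilt [ 0.002  0.    -1.   ] | shift cm [-17.41   6.99 -13.57] turn z -4.1 q6 1.68
0.030830110989273695 61.949565410614014
[(262, [0.683, 0.104, 0.025]), (268, [0.681, 0.104, 0.026]), (274, [0.678, 0.105, 0.026]), (280, [0.676, 0.105, 0.025]), (286, [0.673, 0.105, 0.025]), (292, [0.671, 0.105, 0.024]), (298, [0.669, 0.106, 0.025]), (304, [0.666, 0.106, 0.025]), (310, [0.664, 0.106, 0.025]), (316, [0.661, 0.106, 0.024]), (322, [0.66, 0.107, 0.026]), (328, [0.657, 0.107, 0.025])]
```

Request:
{"api": "carry_out", "payload": {
  "steps": [
    [[255,0,0,-2,0,0,0],[255,0,0,-3.8,0,0,0],[255,0,0,-3.8,0,0,0],[255,0,0,-4,0,0,0],[255,-2.9,1.16,0,0,0,0],[255,-2.9,1.16,0,0,0,0],[255,-2.9,1.17,0,0,0,0],[255,-2.9,1.17,0,0,0,0],[255,-2.9,1.17,0,0,0,0],[255,-2.9,1.16,0,0,0,0],[255,0,0,0,0,0,-4.1],[255,0,0,0,0,0,0],[255,0,0,0,0,0,0]]
  ]
}}

```text
clock: 7.3
tcp_pos: [0.4749, 0.0549, 0.0997]
orientation: [0.0, 1.0, -0.016, 0.0]
force: [0.8, 0.8, -0.3]
gripper_width: 0.0311
grasp_force: 61.5
```

```bash
python3 - <<'E'
from h import *
go([.4754,.055,-.0025],-1.7); print(sensors.observe()["gripper_width"],sensors.observe()["force"])
strips()
im,d,c=grab("wrist"); cv2.imwrite("pics/w3.png",im); np.savez("w3.npz",im=im,d=d,K=c[0],R=c[1],t=c[2])
E
```

```text
t 7.30 tcp [0.4749 0.0549 0.0997] yaw -1.80 tilt [ 0.001 -0.    -1.   ] | shift cm [ 4.000e-02 -1.000e-02  1.022e+01] turn z -0.1 q6 1.50
0.0310696105883898 [ 0.78628815  0.82012756 -0.31314603]
strip [ 660.2 -116.4] [ 32.  130.6] length yaw -5.6
strip [643.4 -42.2] [128.9  32.1] length yaw 1.4
```

View pics/w3.png

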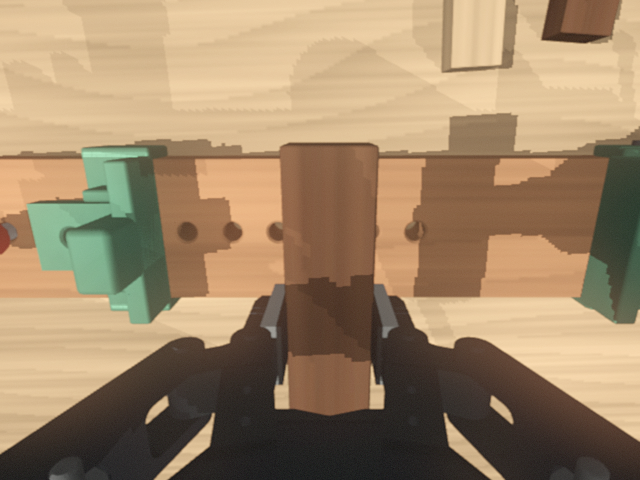

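The wrist view shows strip 1 held square over the bar between the jaws: shoe at left (115,240), fixed jaw at right (620,230), bar holes in row 231. I'm lowering it now.

Request:
{"api": "carry_out", "payload": {
  "steps": [
    [[255,0,0,3,0,0,0],[255,0,0,3,0,0,0],[255,0,0,2.5,0,0,0],[255,0,0,1,0,0,0],[255,0,0,0.6,0,0,0],[255,0,0,0,0,0,0],[90,0,0,0,0,0,0],[90,0,0,0,0,0,0],[90,0,0,0,0,0,0],[90,0,0,0,0,0,0],[90,0,0,-2,0,0,0],[60,0,0,-4,0,0,0],[60,0,0,-4,0,0,0]]
  ]
}}

```text
clock: 8.48
tcp_pos: [0.4732, 0.0551, 0.0987]
orientation: [-0.0, 1.0, -0.015, -0.002]
force: [1.6, -0.2, 0.8]
gripper_width: 0.0653
grasp_force: 0.0
```

```bash
python3 - <<'E'
from h import *
Z=np.load("w3.npz"); c=(Z["K"],Z["R"],Z["t"])
for uv in((188,232),(232,231),(277,231),(413,231)): print("hole",ray(*uv,.032,c).round(4))
for u in(190,250,450,520): print("edges",ray(u,157,.032,c).round(4),ray(u,298,.032,c).round(4))
go([.6437,-.0423,-.0355],1.4)
strips()
near("top",(.475,.055),.1,.044,.066)
near("wrist",(.475,.055),.1,.048,.064)
E
```

```text
hole [0.48   0.1532 0.032 ]
hole [0.4797 0.1223 0.032 ]
hole [0.4787 0.0909 0.032 ]
hole [ 0.4758 -0.0041  0.032 ]
edges [0.5312 0.1447 0.032 ] [0.4295 0.1587 0.032 ]
edges [0.5299 0.1051 0.032 ] [0.4281 0.1144 0.032 ]
edges [ 0.5258 -0.0268  0.032 ] [ 0.4236 -0.033   0.032 ]
edges [ 0.5243 -0.073   0.032 ] [ 0.422  -0.0845  0.032 ]
t 8.48 tcp [0.4732 0.0551 0.0987] yaw -1.71 tilt [-0.004  0.    -1.   ] | shift cm [17.38  9.23 13.35] turn z -3.11 q6 1.50
strip [ 660.3 -116.6] [ 32.3 130.5] length yaw -5.6
strip [643.2 -42.2] [128.6  32.2] length yaw 1.4
top blob [316. 284.] 102 [527.4  51.4] [31.4 22.8] yaw 89.4 z 0.0562
wrist blob [328. 238.] 9218 [477.3  54.9] [ 32.1 130.1] yaw -1.7 z 0.0569
```

Request:
{"api": "carry_out", "payload": {
  "steps": [
    [[60,2.9,1.53,0,0,0,0],[60,2.9,1.53,0,0,0,0],[60,2.9,1.53,0,0,0,0],[60,2.9,1.53,0,0,0,0],[60,2.9,1.53,0,0,0,0],[60,3,1.53,0,0,0,0],[50,0,0,1.5,0,0,-3.1],[50,0,0,3.5,0,0,0],[50,0,0,3.5,0,0,0],[50,0,0,3,0,0,0],[50,0,0,1,0,0,0],[50,0,0,0.8,0,0,0],[50,0,0,0,0,0,0],[255,0,0,0,0,0,0],[255,0,0,0,0,0,0],[255,0,0,0,0,0,0],[255,0,0,0,0,0,0],[255,0,0,0,0,0,0]]
  ]
}}

```text
clock: 10.13
tcp_pos: [0.6492, -0.0423, -0.0316]
orientation: [0.001, 1.0, 0.012, 0.002]
force: [-0.2, 0.1, 5.6]
gripper_width: 0.0307
grasp_force: 63.8
```

```bash
python3 - <<'E'
from h import *
near("wrist",(.645,-.042),.09)
go([.4757,-.010,.10],-1.6); print(sensors.observe()["gripper_width"],sensors.observe()["grasp_force"])
E
```

```text
wrist blob [329. 280.] 23472 [660.8 -41.1] [105.2  56.4] yaw 14.8 z 0.0249
wrist blob [520. 277.] 13394 [ 669.4 -115.7] [33.5 79.2] yaw -5.8 z 0.0248
wrist blob [500. 409.] 234 [ 612.3 -113.9] [18.2  3.9] yaw 47.4 z 0.0249
wrist blob [450. 427.] 118 [601.6 -94.3] [7.7 3.6] yaw 36.7 z 0.0242
t 10.18 tcp [ 0.6492 -0.0424 -0.0316] yaw 1.40 tilt [ 0.005 -0.001 -1.   ] | shift cm [-17.21  -3.65 -13.24] turn z 3.0 q6 1.33
0.030600877616528237 63.8191294670105
```

Request:
{"api": "carry_out", "payload": {
  "steps": [
    [[255,0,0,-2,0,0,0],[255,0,0,-3.8,0,0,0],[255,0,0,-3.8,0,0,0],[255,0,0,-4,0,0,0],[255,-2.8,-0.61,0,0,0,0],[255,-2.8,-0.61,0,0,0,0],[255,-2.8,-0.61,0,0,0,0],[255,-2.8,-0.61,0,0,0,0],[255,-2.8,-0.61,0,0,0,0],[255,-2.8,-0.61,0,0,0,0],[255,0,0,0,0,0,3],[255,0,0,0,0,0,0],[255,0,0,0,0,0,0]]
  ]
}}

```text
clock: 11.27
tcp_pos: [0.4784, -0.0095, 0.1021]
orientation: [0.0, 1.0, -0.013, 0.001]
force: [0.7, 0.1, -0.8]
gripper_width: 0.0301
grasp_force: 63.0
```

```bash
python3 - <<'E'
from h import *
im,d,c=grab("wrist"); P=pts(d,c); h=P[...,2]
m=(h>.14)&(h<.2)&(abs(P[...,1]+.01)<.02)
m[:, :250]=0; m[:,420:]=0
q=P[m]; print(len(q),np.percentile(q[:,0],[1,99]),np.percentile(q[:,1],[2,98]),np.median(q[:,2]))
go([.4797,-.010,-.0015],-1.6)
strips()
E
```

```text
26156 [0.44069737 0.54089527] [-0.02794309  0.00796067] 0.1587199791071397
t 11.32 tcp [ 0.479  -0.0097  0.1022] yaw -1.54 tilt [ 0.002 -0.    -1.   ] | shift cm [ 0.06  0.03 10.37] turn z 0.06 q6 1.37
strip [ 660.2 -116.5] [ 32.8 130.2] length yaw -5.0
```

Request:
{"api": "carry_out", "payload": {
  "steps": [
    [[255,0,0,3,0,0,0],[255,0,0,3,0,0,0],[255,0,0,2.5,0,0,0],[255,0,0,1,0,0,0],[255,0,0,0.6,0,0,0],[255,0,0,0,0,0,0],[110,0,0,0,0,0,0],[100,0,0,0,0,0,0],[100,0,0,0,0,0,0],[100,0,0,0,0,0,0],[100,0,0,-2,0,0,0],[60,0,0,-4,0,0,0],[60,0,0,-4,0,0,0],[60,0,0,0,0,0,0],[60,0,0,0,0,0,0]]
  ]
}}

```text
clock: 12.62
tcp_pos: [0.4809, -0.0101, 0.1042]
orientation: [0.001, 1.0, -0.014, 0.004]
force: [-0.1, -0.3, -0.1]
gripper_width: 0.0655
grasp_force: 0.0
```

```bash
python3 - <<'E'
from h import *
near("wrist",(.475,0.02),.14,.048,.064)
strips()
go([.662,-.1163,-.0355],-5.5)
E
```

```text
wrist blob [328. 238.] 9448 [477.4  -9.8] [ 32.1 130. ] yaw -1.6 z 0.0569
wrist blob [229. 225.] 8181 [477.5  54.9] [ 32.7 129.9] yaw -1.7 z 0.057
strip [ 660.2 -116.6] [ 32.3 130.7] length yaw -5.3
t 12.72 tcp [ 0.4777 -0.0093  0.1002] yaw -1.60 tilt [-0.001  0.    -1.   ] | shift cm [18.73 10.18 13.55] turn z 3.9 q6 1.37
```

Request:
{"api": "carry_out", "payload": {
  "steps": [
    [[60,2.65,1.45,0,0,0,0],[60,2.65,1.45,0,0,0,0],[60,2.65,1.45,0,0,0,0],[60,2.65,1.45,0,0,0,0],[60,2.65,1.45,0,0,0,0],[60,2.65,1.45,0,0,0,0],[60,2.7,1.45,0,0,0,0],[50,0,0,1.5,0,0,3.9],[50,0,0,3.5,0,0,0],[50,0,0,3.5,0,0,0],[50,0,0,3,0,0,0],[50,0,0,1,0,0,0],[50,0,0,1,0,0,0],[50,0,0,0,0,0,0],[255,0,0,0,0,0,0],[255,0,0,0,0,0,0],[255,0,0,0,0,0,0],[255,0,0,0,0,0,0],[255,0,0,0,0,0,0]]
  ]
}}

```text
clock: 14.3
tcp_pos: [0.6634, -0.1167, -0.0315]
orientation: [0.001, 0.999, -0.048, 0.002]
force: [0.8, 0.5, 6.0]
gripper_width: 0.0305
grasp_force: 63.8
```

```bash
python3 - <<'E'
from h import *
go([.4741,-.0765,.10],-1.6); print(sensors.observe()["gripper_width"],sensors.observe()["grasp_force"])
E
```

```text
t 14.30 tcp [ 0.6634 -0.1167 -0.0315] yaw -5.49 tilt [ 0.005 -0.002 -1.   ] | shift cm [-19.17  -2.18 -13.25] turn z -3.89 q6 1.34
0.030481291349811097 63.84652376174927
```

Request:
{"api": "carry_out", "payload": {
  "steps": [
    [[255,0,0,-2,0,0,0],[255,0,0,-3.8,0,0,0],[255,0,0,-3.8,0,0,0],[255,0,0,-4,0,0,0],[255,-2.73,-0.31,0,0,0,0],[255,-2.73,-0.31,0,0,0,0],[255,-2.73,-0.31,0,0,0,0],[255,-2.73,-0.31,0,0,0,0],[255,-2.73,-0.31,0,0,0,0],[255,-2.73,-0.31,0,0,0,0],[255,-2.73,-0.31,0,0,0,0],[255,0,0,0,0,0,-3.9],[255,0,0,0,0,0,0],[255,0,0,0,0,0,0]]
  ]
}}

```text
clock: 15.47
tcp_pos: [0.4733, -0.0763, 0.102]
orientation: [0.0, 1.0, -0.015, 0.001]
force: [0.9, -0.1, -0.9]
gripper_width: 0.0307
grasp_force: 63.1
```

```bash
python3 - <<'E'
from h import *
im,d,c=grab("wrist"); P=pts(d,c); h=P[...,2]
m=(h>.14)&(h<.2)&(abs(P[...,1]+.0765)<.02)
m[:, :250]=0; m[:,420:]=0
q=P[m]; print(len(q),np.percentile(q[:,0],[1,99]),np.percentile(q[:,1],[2,98]),np.median(q[:,2]))
go([.4741,-.0765,.001],-1.6)
near("wrist",(.475,0.02),.14,.048,.064)
E
```

```text
26633 [0.43559492 0.53749333] [-0.09445116 -0.05861978] 0.1586211782917438
t 15.52 tcp [ 0.4738 -0.0765  0.1022] yaw -1.68 tilt [ 0.001 -0.001 -1.   ] | shift cm [ 1.000e-02 -0.000e+00  1.012e+01] turn z -0.08 q6 1.23
wrist blob [224. 228.] 9981 [477.6  -9.9] [ 32.7 129.8] yaw -1.7 z 0.057
wrist blob [126. 234.] 10887 [477.3  54.8] [ 33.6 130.3] yaw -1.9 z 0.057
```

Request:
{"api": "carry_out", "payload": {
  "steps": [
    [[255,0,0,3,0,0,0],[255,0,0,3,0,0,0],[255,0,0,2.5,0,0,0],[255,0,0,1,0,0,0],[255,0,0,0.6,0,0,0],[255,0,0,0,0,0,0],[110,0,0,0,0,0,0],[100,0,0,0,0,0,0],[100,0,0,0,0,0,0],[100,0,0,0,0,0,0],[100,0,0,-2,0,0,0],[60,0,0,-4,0,0,0],[60,0,0,-4,0,0,0],[60,0,0,0,0,0,0],[60,0,0,0,0,0,0]]
  ]
}}

```text
clock: 16.82
tcp_pos: [0.4757, -0.0771, 0.1042]
orientation: [0.001, 1.0, -0.014, 0.004]
force: [-0.1, 1.2, 0.6]
gripper_width: 0.0653
grasp_force: 0.0
```

```bash
python3 - <<'E'
from h import *
near("wrist",(.475,0.0),.14,.048,.064)
im,d,c=strips()
P=pts(d,c)
cv2.imwrite("pics/top2.png",cv2.resize(im[160:340,220:560],None,fx=2.35,fy=2.35,interpolation=cv2.INTER_CUBIC))
go([.481,.185,.1],88.4)
E
```

```text
wrist blob [224. 219.] 8483 [477.4 -10. ] [ 32.4 129.7] yaw -1.6 z 0.0569
wrist blob [126. 236.] 10666 [477.5  54.5] [ 33.3 129.7] yaw -1.7 z 0.057
wrist blob [328. 236.] 9488 [473.8 -76.7] [ 32.1 130.5] yaw -1.6 z 0.0569
wrist blob [406. 238.] 821 [ 473.2 -127.4] [  2.5 101.8] yaw -2.9 z 0.0561
t 16.92 tcp [ 0.4727 -0.076   0.1001] yaw -1.60 tilt [-0.001  0.    -1.   ] | shift cm [ 1.000e-01 -2.611e+01  2.000e-02] turn z 90.0 q6 1.23
```

View pics/top2.png

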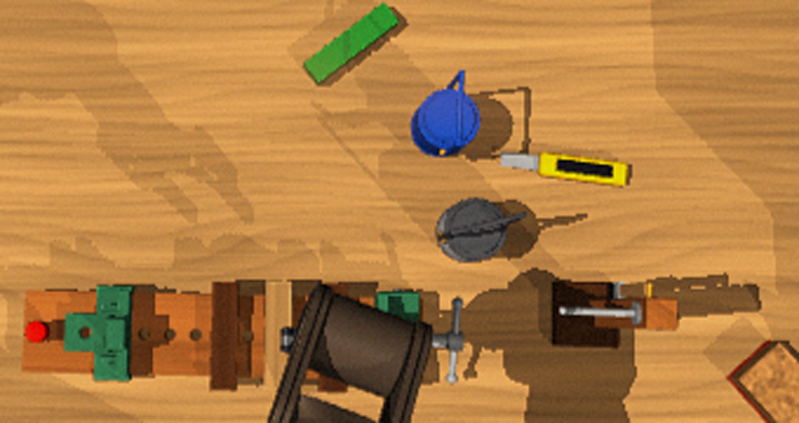

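The top view shows all three strips across the bar, with no other strips left on the bench. Next is the shoe: I hover over it and measure.

Request:
{"api": "carry_out", "payload": {
  "steps": [
    [[60,0,-2.6,0,0,0,0],[60,0,-2.6,0,0,0,0],[60,0,-2.6,0,0,0,0],[60,0,-2.6,0,0,0,0],[60,0,-2.6,0,0,0,0],[60,0,-2.6,0,0,0,0],[60,0,-2.6,0,0,0,0],[60,0,-2.6,0,0,0,0],[60,0,-2.6,0,0,0,0],[60,0,-2.6,0,0,0,0],[60,0,0,0,0,0,0],[60,0,0,0,0,0,0]]
  ]
}}

```text
clock: 17.92
tcp_pos: [0.4787, 0.1842, 0.0984]
orientation: [0.001, 1.0, -0.013, -0.002]
force: [-0.8, 0.1, 0.3]
gripper_width: 0.0655
grasp_force: 0.0
```

```bash
python3 - <<'E'
from h import *
for n,r in(("top",.05),("wrist",.05)): near(n,(.481,.185),r,.088,.104)
im,d,c=grab("wrist"); cv2.imwrite("pics/w4.png",im); np.savez("w4.npz",im=im,d=d,K=c[0],R=c[1],t=c[2])
go([.481,.185,.03])
E
```

```text
wrist blob [332. 260.] 3006 [481.9 181.4] [23.7 37.5] yaw -2.3 z 0.0966
t 18.07 tcp [0.4797 0.1827 0.0994] yaw -1.65 tilt [-0.002 -0.001 -1.   ] | shift cm [ 0.14 -0.23  6.94] turn z None q6 1.77
```

View pics/w4.png

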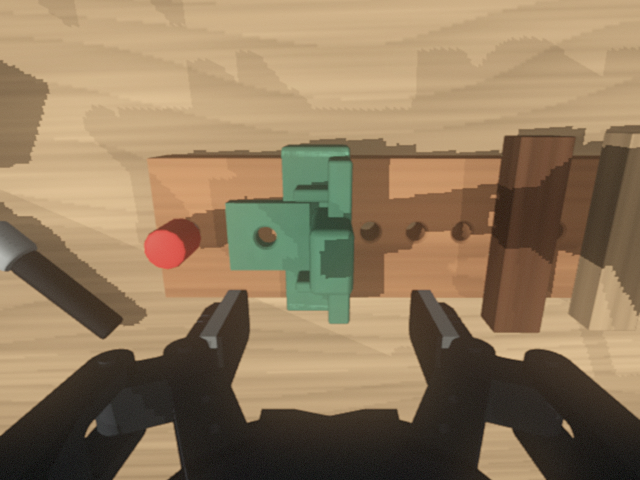

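The wrist view shows the horn at (332,260), the shoe hole at (266,237), the knob at (172,244) and bar holes at (369,231), (416,231) and (461,231). I'm gripping the horn.

Request:
{"api": "carry_out", "payload": {
  "steps": [
    [[60,0.15,0.2,2.5,0,0,0],[60,0,0,2.5,0,0,0],[60,0,0,1.3,0,0,0],[60,0,0,0.6,0,0,0],[60,0,0,0,0,0,0],[255,0,0,0,0,0,0],[255,0,0,0,0,0,0],[255,0,0,0,0,0,0],[255,0,0,0,0,0,0],[255,0,0,0,0,0,0],[255,0,0,0,0,0,0]]
  ]
}}

```text
clock: 18.98
tcp_pos: [0.483, 0.1817, 0.0332]
orientation: [-0.0, 1.0, -0.014, 0.001]
force: [-0.6, -1.8, 5.8]
gripper_width: 0.0227
grasp_force: 62.2
```

```bash
python3 - <<'E'
from h import *
Z=np.load("w4.npz"); c=(Z["K"],Z["R"],Z["t"])
print("shoe hole",ray(266,237,.046,c).round(4)); print("knob",ray(167,249,.072,c).round(4))
for uv in((369,231),(416,231),(461,231)): print("hole",ray(*uv,.032,c).round(4))
for i in range(3): go([.4755,-.016,.031],-1.6); viewer.camera("top")
s=sensors.observe(); print(s["gripper_width"],s["grasp_force"],s["force"])
E
```

```text
shoe hole [0.4824 0.2241 0.046 ]
knob [0.4844 0.2784 0.072 ]
hole [0.4806 0.1547 0.032 ]
hole [0.4797 0.122  0.032 ]
hole [0.4788 0.0907 0.032 ]
t 18.98 tcp [0.483  0.1817 0.0332] yaw -1.60 tilt [ 0.002 -0.    -1.   ] | shift cm [-0.2  19.78  0.22] turn z 0.0 q6 1.76
t 19.03 tcp [0.483  0.1817 0.0332] yaw -1.60 tilt [ 0.002 -0.    -1.   ] | shift cm [-0.19 19.78  0.22] turn z 0.0 q6 1.76
t 19.08 tcp [0.483  0.1817 0.0332] yaw -1.60 tilt [ 0.002 -0.    -1.   ] | shift cm [-0.2  19.78  0.22] turn z -0.0 q6 1.76
0.023256455754777437 62.24108934402466 [-1.92854887 -2.25703923  5.55590743]
```

Request:
{"api": "carry_out", "payload": {
  "steps": [
    [[255,0,0.6,0,0,0,0],[255,0,1.2,0,0,0,0],[255,0,1.2,0,0,0,0],[255,0,1.2,0,0,0,0],[255,0,1.2,0,0,0,0],[255,0,1.2,0,0,0,0],[255,0,1.2,0,0,0,0],[255,0,1.2,0,0,0,0],[255,0,1.2,0,0,0,0],[255,0,1.2,0,0,0,0],[255,0,1.2,0,0,0,0],[255,0,1.2,0,0,0,0],[255,0,1.2,0,0,0,0],[255,0,1.2,0,0,0,0],[255,0,1.2,0,0,0,0],[255,0,1.2,0,0,0,0],[255,0,0.5,0,0,0,0],[255,0,0,0,0,0,0],[255,0,0,0,0,0,0]]
  ]
}}

```text
clock: 20.72
tcp_pos: [0.4772, -0.0099, 0.0332]
orientation: [0.0, 1.0, -0.014, 0.001]
force: [-3.6, -1.2, 7.8]
gripper_width: 0.0232
grasp_force: 62.5
```

```bash
python3 - <<'E'
from h import *
go([.4775,-.016,.033],-1.6); s=sensors.observe(); print(s["force"],s["gripper_width"])
im,d,c=grab("wrist"); np.savez("w5.npz",im=im,d=d,K=c[0],R=c[1],t=c[2]); cv2.imwrite("pics/w5.png",im)
E
```

```text
t 20.72 tcp [ 0.4772 -0.0099  0.0332] yaw -1.61 tilt [ 0.001 -0.001 -1.   ] | shift cm [0.05 0.61 0.02] turn z -0.01 q6 1.37
[-3.5960162  -1.16753725  7.79205922] 0.023196683492940844
```

View pics/w5.png

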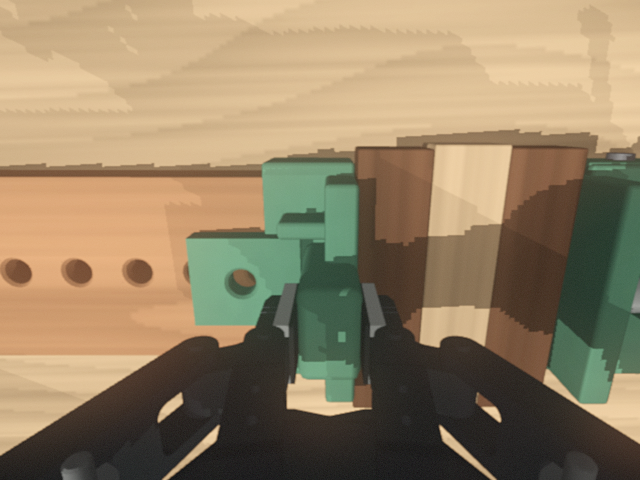

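The strips are closing up side by side. The shoe hole is at (242,282) and bar holes are at (16,271), (77,271) and (138,271). Next I compute the remaining slide.

```bash
python3 - <<'E'
from h import *
Z=np.load("w5.npz"); c=(Z["K"],Z["R"],Z["t"]); g=cv2.cvtColor(Z["im"],cv2.COLOR_BGR2GRAY)
P=pts(Z["d"],c)
def spot(u,v,z,r=22):
    # hole rim centre: area not at surface height (depth deeper) 
    h=P[v-r:v+r,max(u-r,0):u+r,2]; m=(h<z-.006).astype(np.uint8)
    n,l,s,ce=cv2.connectedComponentsWithStats(m); 
    for i in range(1,n):
        if s[i,4]>40: print(z,(ce[i]+[max(u-r,0),v-r]).round(1),s[i],ray(*(ce[i]+[max(u-r,0),v-r]),z,c).round(4))
for u in(20,77,138): spot(u,271,.032)
spot(242,282,.046)
for u,v,z in((16,271,.032),(77,271,.032),(138,271,.032),(242,282,.046)): print(ray(u,v,z,c).round(4))
cr=Z["im"][245:320,120:280]
cv2.imwrite("pics/w5c.png",cv2.resize(cr,None,fx=4,fy=4,interpolation=cv2.INTER_CUBIC))
E
```

```text
0.032 [ 22.1 269.1] [ 12  10  20  21 253] [0.4817 0.1515 0.032 ]
0.032 [ 81.7 269.2] [ 17  10  20  21 295] [0.4807 0.12   0.032 ]
0.032 [141.4 269.2] [ 15  10  22  22 328] [0.4798 0.0886 0.032 ]
0.046 [242.7 279.5] [ 10   9  26  22 423] [0.4783 0.0321 0.046 ]
[0.4807 0.155  0.032 ]
[0.4798 0.1228 0.032 ]
[0.4789 0.0905 0.032 ]
[0.477  0.0325 0.046 ]
```

View pics/w5c.png

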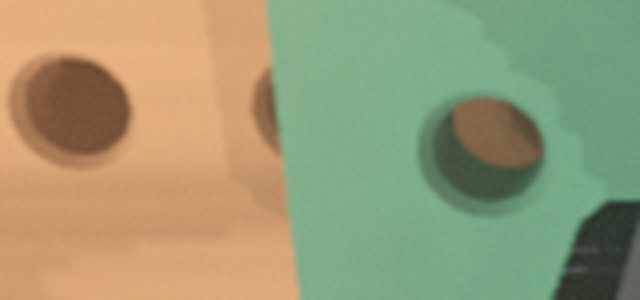

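The crop shows the rims: bar hole at (137.5,272.5) and shoe hole at (241,284). About 5.7 mm remains.

Request:
{"api": "carry_out", "payload": {
  "steps": [
    [[255,0,0.3,0,0,0,0],[255,0,0.27,0,0,0,0],[255,0,0,0,0,0,0],[255,0,0,0,0,0,0],[255,0,0,0,0,0,0]]
  ]
}}

```text
clock: 21.18
tcp_pos: [0.4771, -0.0146, 0.0332]
orientation: [-0.0, 1.0, -0.014, 0.001]
force: [-2.7, 1.9, 8.0]
gripper_width: 0.023
grasp_force: 62.5
```

```bash
python3 - <<'E'
from h import *
go([.4775,-.0155,.033],-1.6); s=sensors.observe(); print(s["force"],s["gripper_width"])
im,d,c=grab("wrist"); np.savez("w6.npz",im=im,d=d,K=c[0],R=c[1],t=c[2])
# predicted bar hole 3 mouth and its pixel circle, as well as shoe hole at the current
for k in(78,46,14): 
    y=.0905-.001*(78-k); print(k,proj([.4763+.028*(y-.0127),y,.032],c).round(1),proj([.4763+.028*(y-.0127),y,.046],c).round(1))
cr=im[235:320,100:300]
cv2.imwrite("pics/w6c.png",cv2.resize(cr,None,fx=4,fy=4,interpolation=cv2.INTER_CUBIC))
E
```

```text
t 21.18 tcp [ 0.4771 -0.0146  0.0332] yaw -1.61 tilt [ 0.001  0.001 -1.   ] | shift cm [0.05 0.09 0.02] turn z -0.01 q6 1.35
[-2.66129801  1.90157757  7.98095567] 0.02301508367358254
78 [129.6 271.6] [114.9 282.2]
46 [190.1 271.6] [179.8 282.2]
14 [250.6 271.6] [244.8 282.3]
```

View pics/w6c.png

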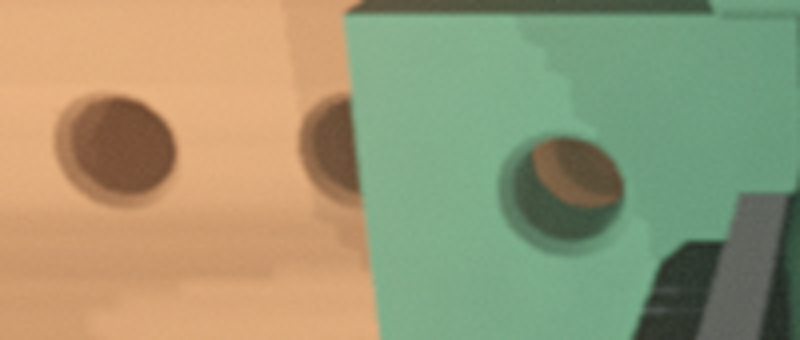

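The rim centres are bar hole px (129.2,272.7) and shoe hole px (240.5,283.7), where alignment needs about 244.6. That leaves roughly 2 mm.

Request:
{"api": "carry_out", "payload": {
  "steps": [
    [[255,0,0.17,0,0,0,0],[255,0,0,0,0,0,0],[255,0,0,0,0,0,0],[255,0,0,0,0,0,0]]
  ]
}}

```text
clock: 21.57
tcp_pos: [0.477, -0.016, 0.0332]
orientation: [-0.001, 1.0, -0.014, 0.001]
force: [-3.3, 2.9, 8.4]
gripper_width: 0.0227
grasp_force: 62.6
```

```bash
cat >> h.py <<'E'
def rims(c,im,P):
    # fit bar-hole and shoe-hole rims by colour: bar = not light, shoe = dark on green
    g=cv2.GaussianBlur(cv2.cvtColor(im,cv2.COLOR_BGR2GRAY),(3,3),0)
    out={}
    for nm,(u0,v0,u1,v1),z in(("bar",(100,255,160,290),.032),("shoe",(205,262,262,304),.046)):
        a=g[v0:v1,u0:u1].astype(float); up=cv2.resize(a,None,fx=6,fy=6,interpolation=cv2.INTER_CUBIC)
        m=(up<np.median(up)*.88).astype(np.uint8); n,l,s,ce=cv2.connectedComponentsWithStats(m)
        for i in range(1,n):
            x,y,w,h,ar=s[i]
            if ar>1500: 
                cc=max(cv2.findContours((l==i).astype(np.uint8),0,1)[0],key=cv2.contourArea); e=cv2.fitEllipse(cc); uv=np.array(e[0])/6+[u0,v0]
                print(nm,"bbox c",((np.array([x+w/2,y+h/2]))/6+[u0,v0]).round(1),"wh",round(w/6,1),round(h/6,1),"ellipse",uv.round(1),np.round(np.array(e[1])/6,1),ray(*uv,z,c).round(4))
E
python3 - <<'E'
from h import *
go([.4775,-.0155,.033],-1.6); s=sensors.observe(); print(s["force"],s["gripper_width"])
Z=np.load("w6.npz"); print("before");rims((Z["K"],Z["R"],Z["t"]),Z["im"],0)
im,d,c=grab("wrist"); np.savez("w7.npz",im=im,d=d,K=c[0],R=c[1],t=c[2]); rims(c,im,0)
E
```

```text
t 21.57 tcp [ 0.477  -0.016   0.0332] yaw -1.62 tilt [ 0.001  0.001 -1.   ] | shift cm [ 0.04 -0.05  0.02] turn z -0.02 q6 1.35
[-3.33213742  2.93807652  8.40717956] 0.02272418312119704
before
bar bbox c [129.2 273. ] wh 30.8 29.0 ellipse [129.2 272.6] [27.7 31.4] [0.4779 0.0908 0.032 ]
shoe bbox c [240.8 283.7] wh 32.2 30.7 ellipse [240.7 283.4] [30.3 32. ] [0.4762 0.0286 0.046 ]
bar bbox c [126.7 272.9] wh 31.0 28.8 ellipse [126.6 272.6] [27.6 31.5] [0.4779 0.0908 0.032 ]
shoe bbox c [240.8 283.7] wh 31.8 30.3 ellipse [240.8 283.3] [30.2 31.8] [0.4762 0.0271 0.046 ]
```

Request:
{"api": "carry_out", "payload": {
  "steps": [
    [[255,0,0.05,0,0,0,0],[255,0,0,0,0,0,0],[255,0,0,0,0,0,0],[120,0,0,0,0,0,0],[120,0,0,0,0,0,0],[120,0,0,0,0,0,0],[120,0,0,0,0,0,0],[120,0,0,-1.5,0,0,0],[120,0,0,-3,0,0,0],[120,0,0,-3,0,0,0],[120,0,0,0,0,0,0],[120,0,0,0,0,0,0]]
  ]
}}

```text
clock: 22.62
tcp_pos: [0.478, -0.0177, 0.1087]
orientation: [0.001, 1.0, -0.014, 0.002]
force: [-0.8, -0.3, -0.3]
gripper_width: 0.045
grasp_force: 0.0
```

```bash
python3 - <<'E'
from h import *
go([.484,.2795,.1],88.4)
im,d,c=grab("wrist"); np.savez("w8.npz",im=im,d=d,K=c[0],R=c[1],t=c[2]); cv2.imwrite("pics/w8.png",im)
E
```

```text
t 22.62 tcp [ 0.478  -0.0177  0.1087] yaw -1.60 tilt [ 0.005 -0.001 -1.   ] | shift cm [ -0.23 -29.72   0.83] turn z 90.0 q6 1.35
```

View pics/w8.png

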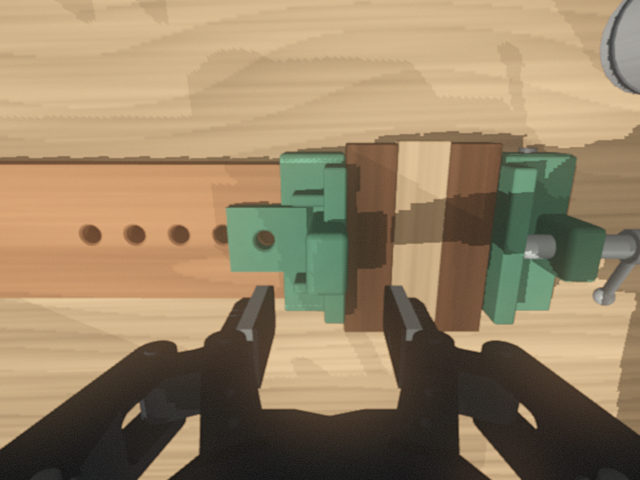

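The panel is closed up: strips between (345..500), shoe hole at (264,239), bar holes at (90,134,179; 234). Next I get the pin.

Request:
{"api": "carry_out", "payload": {
  "steps": [
    [[110,0,-2.97,0,0,0,0],[110,0,-2.97,0,0,0,0],[110,0,-2.97,0,0,0,0],[110,0,-2.97,0,0,0,0],[110,0,-2.97,0,0,0,0],[110,0,-2.97,0,0,0,0],[110,0,-2.97,0,0,0,0],[110,0,-2.97,0,0,0,0],[110,0,-2.97,0,0,0,0],[110,0,-2.97,0,0,0,0],[110,0,0,0,0,0,-6],[110,0,0,0,0,0,-6],[110,0,0,0,0,0,-6],[110,0,0,0,0,0,-6],[110,0,0,0,0,0,-6]]
  ]
}}

```text
clock: 23.92
tcp_pos: [0.4831, 0.2793, 0.104]
orientation: [0.0, 0.969, 0.248, -0.002]
force: [-0.2, -0.2, -0.7]
gripper_width: 0.0485
grasp_force: 0.0
```

Request:
{"api": "carry_out", "payload": {
  "steps": [
    [[110,0,0,0,0,0,-6],[110,0,0,0,0,0,-6],[110,0,0,0,0,0,-6],[110,0,0,0,0,0,-6],[110,0,0,0,0,0,-6],[110,0,0,0,0,0,-6],[110,0,0,0,0,0,-6],[110,0,0,0,0,0,-6],[110,0,0,0,0,0,-6],[110,0,0,0,0,0,-6],[110,0,0,0,0,0,0],[110,0,0,0,0,0,0]]
  ]
}}

```text
clock: 24.92
tcp_pos: [0.4835, 0.2793, 0.1048]
orientation: [-0.001, 0.718, 0.696, -0.001]
force: [0.7, 0.1, -0.3]
gripper_width: 0.0486
grasp_force: 0.0
```

```bash
python3 - <<'E'
from h import *
Z=np.load("w8.npz"); c=(Z["K"],Z["R"],Z["t"])
print("aligned?",ray(179,234,.032,c).round(4),ray(264,239.5,.046,c).round(4))
im,d,c=grab("wrist"); P=pts(d,c)
hsv=cv2.cvtColor(im,cv2.COLOR_BGR2HSV)
red=((cv2.inRange(hsv,(0,150,60),(6,255,255))|cv2.inRange(hsv,(172,150,60),(180,255,255)))>0)
m=red&(P[...,2]>.067)&(P[...,2]<.078); q=P[m]; print(m.sum(),q.mean(0).round(4),q.min(0).round(4),q.max(0).round(4), "px",np.argwhere(m).mean(0)[::-1])
x,y=(q.min(0)+q.max(0))[:2]/2
go([x,y,.05-.0425],88.4)
cv2.imwrite("w9.png",im)
E
```

```text
aligned? [0.4787 0.0906 0.032 ] [0.477  0.0267 0.046 ]
1310 [0.4841 0.2815 0.0725] [0.4717 0.2681 0.0672] [0.4961 0.2931 0.0747] px [329.41068702 245.39312977]
t 24.97 tcp [0.4838 0.2793 0.1051] yaw 88.25 tilt [-0.002 -0.001 -1.   ] | shift cm [0.13 0.03 9.76] turn z -0.15 q6 0.37
```

Request:
{"api": "carry_out", "payload": {
  "steps": [
    [[110,0.13,0.03,2.5,0,0,0],[110,0,0,2.5,0,0,0],[110,0,0,2.5,0,0,0],[110,0,0,1.5,0,0,0],[110,0,0,0.7,0,0,0],[110,0,0,0.4,0,0,0],[110,0,0,0,0,0,0],[255,0,0,0,0,0,0],[255,0,0,0,0,0,0],[255,0,0,0,0,0,0],[255,0,0,0,0,0,0],[255,0,0,0,0,0,0]]
  ]
}}

```text
clock: 25.97
tcp_pos: [0.4859, 0.2815, 0.0071]
orientation: [0.0, 0.717, 0.697, 0.001]
force: [-1.4, -1.0, 5.1]
gripper_width: 0.0245
grasp_force: 58.7
```

```bash
python3 - <<'E'
from h import *
s=sensors.observe(); print(s["force"],s["gripper_width"],s["grasp_force"])
for i in range(2): go([.4767,.0266,.09],88.4); viewer.camera("wrist")
E
```

```text
[-1.39160133 -1.03331101  5.14414782] 0.02445172352023924 58.72779071331024
t 25.97 tcp [0.4859 0.2815 0.0071] yaw 88.40 tilt [ 0.002  0.001 -1.   ] | shift cm [-25.5   -0.19  -8.31] turn z -0.0 q6 0.37
t 26.02 tcp [0.4859 0.2815 0.0071] yaw 88.40 tilt [ 0.002  0.001 -1.   ] | shift cm [-25.49  -0.19  -8.31] turn z -0.0 q6 0.37
```

Request:
{"api": "carry_out", "payload": {
  "steps": [
    [[255,0,0,-1,0,0,0],[255,0,0,-2,0,0,0],[255,0,0,-2.5,0,0,0],[255,0,0,-2.5,0,0,0],[255,-2.54,0,0,0,0,0],[255,-2.54,0,0,0,0,0],[255,-2.54,0,0,0,0,0],[255,-2.54,0,0,0,0,0],[255,-2.54,0,0,0,0,0],[255,-2.54,0,0,0,0,0],[255,-2.54,0,0,0,0,0],[255,-2.54,0,0,0,0,0],[255,-2.54,0,0,0,0,0],[255,-2.54,0,0,0,0,0],[255,0,0,0,0,0,0],[255,0,0,0,0,0,0],[255,0,0,0,0,0,0],[255,0,0,0,0,0,0]]
  ]
}}

```text
clock: 27.57
tcp_pos: [0.4777, 0.0278, 0.0856]
orientation: [-0.0, 0.717, 0.697, 0.0]
force: [0.5, 0.5, -1.4]
gripper_width: 0.0238
grasp_force: 59.8
```

```bash
python3 - <<'E'
from h import *
s=sensors.observe(); print(s["force"],s["gripper_width"],s["grasp_force"])
im,d,c=grab("wrist"); np.savez("w10.npz",im=im,d=d,K=c[0],R=c[1],t=c[2])
a=np.array([.4859,.2815])-.254*np.array([.028,1])
for i in range(2): go([a[0],a[1],.011],88.4); viewer.camera("wrist")
si=grab("side")[0]
cv2.imwrite("pics/c10.png",np.hstack([cv2.resize(im[100:420,170:490],(400,400)),cv2.resize(si[230:340,310:420],(400,400))]))
E
```

```text
[ 0.53354315  0.53138144 -1.38558354] 0.023849095192953706 59.7630500793457
t 27.62 tcp [0.4777 0.028  0.0856] yaw 88.47 tilt [-0.  0. -1.] | shift cm [-0.05  0.11  7.46] turn z 0.07 q6 -0.13
t 27.67 tcp [0.4777 0.028  0.0856] yaw 88.49 tilt [-0.  0. -1.] | shift cm [-0.05  0.11  7.46] turn z 0.09 q6 -0.13
```

View pics/c10.png

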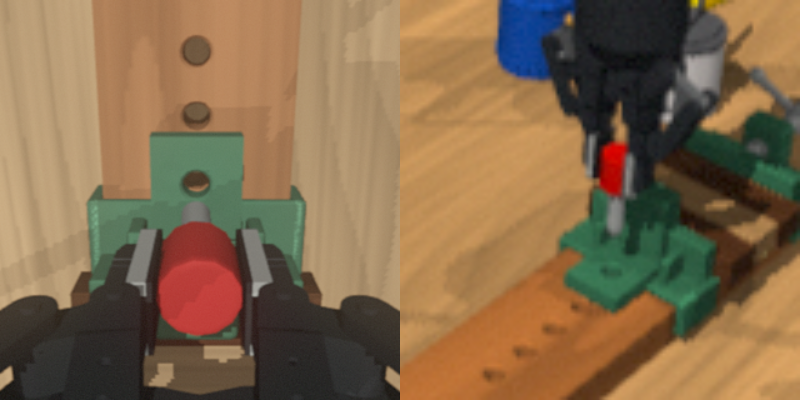

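The wrist view shows the pin held over the shoe with the hole at crop (196,181). The side view shows the pin hanging straight above the tongue. I'm measuring the lateral offset.

```bash
python3 - <<'E'
from h import *
Z=np.load("w10.npz"); im,d=Z["im"],Z["d"]; c=(Z["K"],Z["R"],Z["t"]); P=pts(d,c)
hsv=cv2.cvtColor(im,cv2.COLOR_BGR2HSV)
red=((cv2.inRange(hsv,(0,150,60),(6,255,255))|cv2.inRange(hsv,(172,150,60),(180,255,255)))>0)
red[:200]=0
q=P[red]; zt=np.percentile(q[:,2],98); t=q[q[:,2]>zt-.004]; print("knob top",zt.round(4),(np.percentile(t,1,0)+np.percentile(t,99,0))[:3]/2, np.ptp(t,axis=0))
g=cv2.cvtColor(im,cv2.COLOR_BGR2GRAY)
for nm,(u0,v0,u1,v1),z in(("bar",(310,120,345,160),.032),("shoe",(312,230,345,258),.046)):
    up=cv2.resize(g[v0:v1,u0:u1],None,fx=6,fy=6,interpolation=cv2.INTER_CUBIC).astype(float); m=(up<np.median(up)*.85).astype(np.uint8)
    n,l,s,ce=cv2.connectedComponentsWithStats(m)
    for i in range(1,n):
        if s[i,4]>800: x,y,w,h,a=s[i]; uv=np.array([x+w/2,y+h/2])/6+[u0,v0]; print(nm,uv,w/6,h/6,ray(*uv,z,c).round(4))
# shank: grey pixels above knob rows
for v in(265,270,275): print(v,[ (u,P[v,u].round(3).tolist()) for u in (318,322,326,330,334)])
print(proj([.4767,.0266,.046],c))
E
```

```text
knob top 0.1522 [0.47816466 0.02738316 0.15059111] [0.02456298 0.08459179 0.11866152]
bar [326.58333333 140.83333333] 25.5 25.333333333333332 [0.4783 0.0908 0.032 ]
shoe [326.5        247.08333333] 24.0 21.833333333333332 [0.4765 0.0268 0.046 ]
265 [(318, [0.472, 0.031, 0.088]), (322, [0.475, 0.032, 0.091]), (326, [0.477, 0.032, 0.092]), (330, [0.479, 0.032, 0.092]), (334, [0.481, 0.031, 0.088])]
270 [(318, [0.473, 0.031, 0.095]), (322, [0.475, 0.033, 0.099]), (326, [0.477, 0.033, 0.099]), (330, [0.479, 0.032, 0.099]), (334, [0.481, 0.031, 0.096])]
275 [(318, [0.473, 0.031, 0.102]), (322, [0.475, 0.032, 0.105]), (326, [0.477, 0.032, 0.105]), (330, [0.479, 0.032, 0.104]), (334, [0.481, 0.031, 0.102])]
[326.83576022 247.31477523]
```

The shank centre (.477,.0267) matches the shoe hole (.4765,.0268), so I'm inserting.

Request:
{"api": "carry_out", "payload": {
  "steps": [
    [[255,0,-0.05,1.5,0,0,0],[255,0,0,1.2,0,0,0],[255,0,0,0.8,0,0,0],[255,0,0,0.6,0,0,0],[255,0,0,0.6,0,0,0],[255,0,0,0.6,0,0,0],[255,0,0,0,0,0,0]]
  ]
}}

```text
clock: 28.35
tcp_pos: [0.4766, 0.0273, 0.0315]
orientation: [-0.001, 0.717, 0.697, -0.001]
force: [-0.1, -0.7, -0.9]
gripper_width: 0.0244
grasp_force: 59.8
```

Request:
{"api": "carry_out", "payload": {
  "steps": [
    [[255,0,0,0.6,0,0,0],[255,0,0,0.6,0,0,0],[255,0,0,0.5,0,0,0],[255,0,0,0.2,0,0,0],[255,0,0,0,0,0,0],[255,0,0,0,0,0,0]]
  ]
}}

```text
clock: 28.85
tcp_pos: [0.4773, 0.0271, 0.0135]
orientation: [-0.0, 0.717, 0.697, -0.0]
force: [0.4, 0.0, -0.8]
gripper_width: 0.0245
grasp_force: 59.9
```

```bash
cat >> h.py <<'E'
def knob(n,xy):
    im,d,c=grab(n); P=pts(d,c); hsv=cv2.cvtColor(im,cv2.COLOR_BGR2HSV)
    red=((cv2.inRange(hsv,(0,150,60),(6,255,255))|cv2.inRange(hsv,(172,150,60),(180,255,255)))>0)&(np.hypot(P[...,0]-xy[0],P[...,1]-xy[1])<.04)
    q=P[red]; print(n,"knob",red.sum(),"z pct",np.percentile(q[:,2],[1,50,90,98]).round(4),q.mean(0).round(4)); return im
E
python3 - <<'E'
from h import *
knob("wrist",(.477,.027)); knob("side",(.477,.027)); s=sensors.observe(); print(s["force"],s["tcp_pos"])
E
```

```text
wrist knob 5079 z pct [0.0529 0.0785 0.0796 0.0801] [0.4777 0.0297 0.0746]
side knob 92 z pct [0.045  0.0723 0.08   0.0811] [0.479  0.0323 0.0697]
[-0.25750394 -0.21918572 -2.00022604] [0.47767003 0.02706889 0.01389878]
```

Request:
{"api": "carry_out", "payload": {
  "steps": [
    [[255,0,0,0.2,0,0,0],[255,0,0,0.2,0,0,0],[255,0,0,0,0,0,0],[255,0,0,0,0,0,0],[120,0,0,0,0,0,0],[120,0,0,0,0,0,0],[120,0,0,0,0,0,0],[120,0,0,-1.5,0,0,0],[120,0,0,-3,0,0,0],[120,0,0,-3,0,0,0],[120,0,0,0,0,0,0],[120,0,0,0,0,0,0]]
  ]
}}

```text
clock: 29.95
tcp_pos: [0.4792, 0.0268, 0.0867]
orientation: [0.002, 0.717, 0.697, 0.002]
force: [0.3, 0.1, -0.5]
gripper_width: 0.0454
grasp_force: 0.0
```

```bash
python3 - <<'E'
from h import *
im=knob("wrist",(.477,.027)); knob("side",(.477,.027)); s=sensors.observe(); print(s["force"],s["tcp_pos"])
cv2.imwrite("pics/w11.png",cv2.resize(im[60:420,120:520],(600,540)))
E
```

```text
wrist knob 1932 z pct [0.0519 0.0765 0.0775 0.078 ] [0.4777 0.029  0.0738]
side knob 122 z pct [0.0465 0.0684 0.0781 0.0798] [0.4742 0.0312 0.067 ]
[ 0.06014759  0.26614774 -0.56930844] [0.47668581 0.02721994 0.08378424]
```

View pics/w11.png

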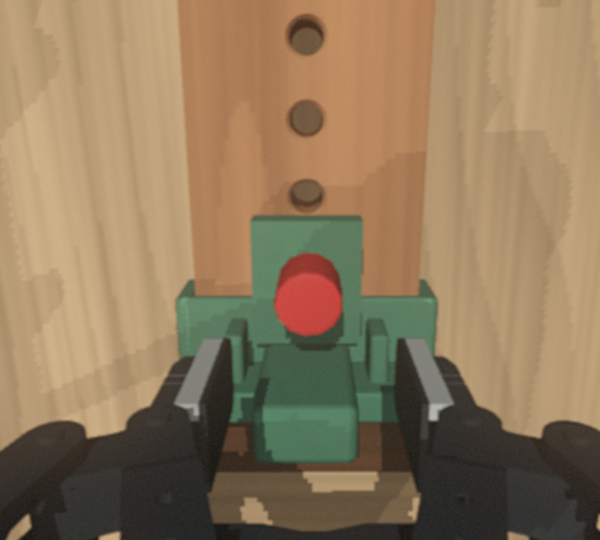

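The pin is home: the knob top reads .0765, nominal .076. Next is the grey pot.

Request:
{"api": "carry_out", "payload": {
  "steps": [
    [[120,0,0,-3,0,0,0],[120,0,0,-3,0,0,0],[120,0,0,-3.5,0,0,0],[120,-2.94,1.38,0,0,0,0],[120,-2.94,1.38,0,0,0,0],[120,-2.94,1.38,0,0,0,0],[120,-2.94,1.38,0,0,0,0],[120,-2.94,1.38,0,0,0,0],[120,-2.94,1.38,0,0,0,0],[120,-2.94,1.38,0,0,0,0],[120,-2.94,1.38,0,0,0,0],[120,-2.94,1.38,0,0,0,0],[120,-2.94,1.38,0,0,0,0],[120,0,0,0,0,0,-4.8],[120,0,0,0,0,0,-4.8],[120,0,0,0,0,0,-4.8],[120,0,0,0,0,0,0],[120,0,0,0,0,0,0]]
  ]
}}

```text
clock: 31.55
tcp_pos: [0.6063, -0.2702, 0.1773]
orientation: [-0.002, 0.625, 0.781, -0.0]
force: [0.0, 0.7, -0.7]
gripper_width: 0.0453
grasp_force: 0.0
```

```bash
python3 - <<'E'
from h import *
near("wrist",(.6,-.25),.07,.14,.165)
go([.607,-.2703,.15-.0425-.006],102.8)
E
```

```text
wrist blob [330. 210.] 1536 [ 602.  -247.9] [ 6.  87.6] yaw -76.9 z 0.1534
t 31.60 tcp [ 0.6065 -0.2702  0.1778] yaw 102.69 tilt [-0.002  0.002 -1.   ] | shift cm [-0.04  0.06  7.63] turn z -0.11 q6 -0.79
```

Request:
{"api": "carry_out", "payload": {
  "steps": [
    [[120,0,0.07,2.5,0,0,-0.3],[120,0,0,2.5,0,0,0],[120,0,0,2.5,0,0,0],[120,0,0,1,0,0,0],[120,0,0,0.3,0,0,0],[120,0,0,0,0,0,0],[180,0,0,0,0,0,0],[255,0,0,0,0,0,0],[255,0,0,0,0,0,0],[255,0,0,0,0,0,0],[255,0,0,0,0,0,0],[255,0,0,0,0,0,0]]
  ]
}}

```text
clock: 32.6
tcp_pos: [0.6087, -0.2714, 0.0936]
orientation: [0.002, 0.622, 0.783, -0.0]
force: [-0.5, -0.0, 5.9]
gripper_width: 0.0036
grasp_force: 58.9
```

```bash
python3 - <<'E'
from h import *
s=sensors.observe(); print(s["force"],s["gripper_width"],s["grasp_force"])
near("wrist",(.6,-.25),.07,.14,.165)
go([.607,-.2703,.23],0)
E
```

```text
[-0.51267034 -0.03174529  5.91781371] 0.0035623367870235164 58.8648247718811
wrist blob [328. 266.] 5583 [ 599.7 -249.3] [30.3 85.4] yaw -64.8 z 0.1537
t 32.65 tcp [ 0.6087 -0.2714  0.0936] yaw 103.10 tilt [ 0.002 -0.002 -1.   ] | shift cm [  0.11  -0.11 -13.64] turn z -76.9 q6 -0.80
```

Request:
{"api": "carry_out", "payload": {
  "steps": [
    [[255,0,0,-0.5,0,0,0],[255,0,0,-1.5,0,0,0],[255,0,0,-2.5,0,0,0],[255,0,0,-3,0,0,0],[255,0,0,-3,0,0,0],[255,0,0,-3,0,0,0],[255,0,0,-1.7,0,0,0],[255,0,0,-0.8,0,0,0],[255,0,0,0,0,0,3],[255,0,0,0,0,0,5],[255,0,0,0,0,0,6],[255,0,0,0,0,0,6],[255,0,0,0,0,0,6],[255,0,0,0,0,0,6],[255,0,0,0,0,0,6],[255,0,0,0,0,0,6],[255,0,0,0,0,0,6],[255,0,0,0,0,0,6],[255,0,0,0,0,0,6],[255,0,0,0,0,0,6]]
  ]
}}

```text
clock: 34.32
tcp_pos: [0.6069, -0.2697, 0.2497]
orientation: [-0.002, 0.954, 0.299, -0.001]
force: [-0.0, -0.2, -2.5]
gripper_width: 0.0035
grasp_force: 58.7
```

Request:
{"api": "carry_out", "payload": {
  "steps": [
    [[255,0,0,0,0,0,6],[255,0,0,0,0,0,6],[255,0,0,0,0,0,6],[255,0,0,0,0,0,6],[255,0,0,0,0,0,6],[255,0,0,0,0,0,5.1],[255,0,0,0,0,0,0],[255,0,0,0,0,0,0]]
  ]
}}

```text
clock: 34.98
tcp_pos: [0.6071, -0.2699, 0.2502]
orientation: [-0.001, 1.0, 0.001, -0.001]
force: [-0.4, 0.2, -2.2]
gripper_width: 0.0038
grasp_force: 58.6
```

```bash
python3 - <<'E'
from h import *
s=sensors.observe(); print(s["force"],s["gripper_width"],s["grasp_force"])
go([.477,-.22,.254],0)
E
```

```text
[-0.37502604  0.20799199 -2.19574995] 0.003760415941986712 58.61815631389618
t 34.98 tcp [ 0.6071 -0.2699  0.2502] yaw 0.13 tilt [-0.002  0.002 -1.   ] | shift cm [-13.    -5.02  -0.34] turn z 0.13 q6 1.00
```

Request:
{"api": "carry_out", "payload": {
  "steps": [
    [[255,-1,-0.4,0,0,0,0],[255,-2,-0.8,-0.4,0,0,0],[255,-2.2,-0.8,0,0,0,0],[255,-2.2,-0.8,0,0,0,0],[255,-2.2,-0.8,0,0,0,0],[255,-2,-0.8,0,0,0,0],[255,-1.4,-0.6,0,0,0,0],[255,0,0,0,0,0,0],[255,0,0,0,0,0,0],[255,0,0,0,0,0,0]]
  ]
}}

```text
clock: 35.82
tcp_pos: [0.4782, -0.2207, 0.2557]
orientation: [0.0, 1.0, 0.0, 0.0]
force: [-0.4, -0.6, -1.9]
gripper_width: 0.0035
grasp_force: 58.6
```

```bash
python3 - <<'E'
from h import *
go([.477,-.22,.254],0)
im,d,c=grab("wrist"); np.savez("w12.npz",im=im,d=d,K=c[0],R=c[1],t=c[2]); cv2.imwrite("pics/w12.png",im)
P=pts(d,c); h=P[...,2]
m=(h>.232)&(h<.272)&(P[...,1]<-.285)&(P[...,1]>-.37)&(d>0); q=P[m]; print(len(q))
for y in np.arange(-.37,-.285,.006):
    k=q[abs(q[:,1]-y)<.003]
    if len(k)>4: print(y.round(3),np.percentile(k[:,0],[3,97]).round(4),np.percentile(k[:,2],95).round(4))
m=(h>.27)&(h<.28)&(P[...,1]<-.36)&(d>0); print("post top",m.sum(), P[m][:,:2].min(0) if m.any() else 0,P[m][:,:2].max(0) if m.any() else 0)
m=(h>.285)&(h<.32)&(abs(P[...,1]+.22)<.02); q=P[m]; print("bar",len(q),q.min(0),q.max(0),q.mean(0))
im,d,c=grab("side"); P=pts(d,c); h=P[...,2]
m=(h>.232)&(h<.272)&(P[...,1]<-.285)&(P[...,1]>-.37)&(P[...,0]>.47)&(P[...,0]<.53); q=P[m]; q=q[np.argsort(-q[:,1])]; print(q[::4].round(3).tolist())
E
```

```text
t 35.82 tcp [ 0.4782 -0.2207  0.2557] yaw 0.05 tilt [ 0.001 -0.    -1.   ] | shift cm [-0.12 -0.07  0.17] turn z 0.05 q6 0.94
2106
-0.37 [0.497  0.5042] 0.2496
-0.364 [0.4971 0.5045] 0.2488
-0.358 [0.4975 0.5048] 0.2476
-0.352 [0.4978 0.505 ] 0.2464
-0.346 [0.498  0.5053] 0.2453
-0.34 [0.4982 0.5055] 0.2437
-0.334 [0.4985 0.5058] 0.2428
-0.328 [0.4988 0.506 ] 0.2415
-0.322 [0.4993 0.5062] 0.2411
-0.316 [0.4994 0.5066] 0.2431
-0.31 [0.4993 0.5069] 0.2446
-0.304 [0.5048 0.5072] 0.2565
-0.298 [0.5006 0.5073] 0.2631
-0.292 [0.5009 0.5061] 0.2627
post top 0 0 0
bar 5083 [ 0.45912003 -0.23638038  0.28578108] [ 0.54665791 -0.20549156  0.31998819] [ 0.50383443 -0.22090902  0.31396972]
[[0.502, -0.294, 0.261], [0.499, -0.311, 0.24], [0.5, -0.319, 0.237], [0.501, -0.326, 0.241], [0.502, -0.333, 0.244], [0.498, -0.339, 0.243], [0.497, -0.342, 0.246], [0.503, -0.352, 0.244], [0.498, -0.354, 0.248], [0.495, -0.362, 0.246], [0.498, -0.366, 0.25]]
```

View pics/w12.png

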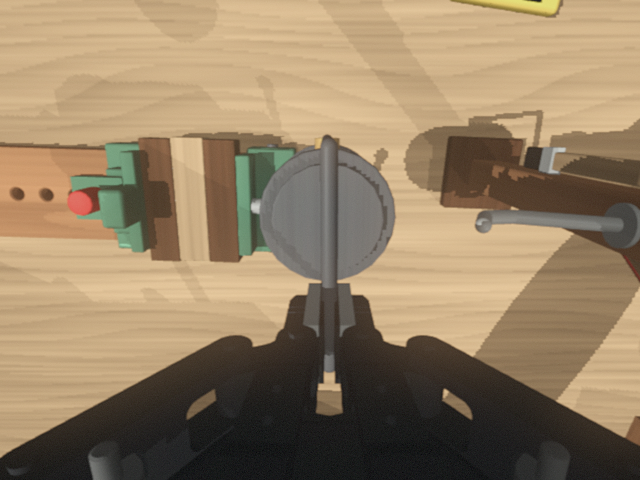

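The wrist view shows the pot hanging level with its bar vertical at column 328. The hook runs from (485,222) to the post at (620,225), and its dip is at y≈-.322, x≈.503. The hook has to pass between the bar and the lid, so I'm lowering to bar height .284 before moving in.

Request:
{"api": "carry_out", "payload": {
  "steps": [
    [[255,0,0,1.4,0,0,0],[255,0,0,1.4,0,0,0],[255,0,0,0,0,0,2.5],[255,0.03,0.6,0,0,0,0],[255,0.05,1.2,0,0,0,0],[255,0.05,1.4,0,0,0,0],[255,0.05,1.4,0,0,0,0],[255,0.05,1.4,0,0,0,0],[255,0.05,1.4,0,0,0,0],[255,0.05,1.2,0,0,0,0],[255,0.05,0.9,0,0,0,0],[255,0.05,0.5,0,0,0,0],[255,0,0,0,0,0,0],[255,0,0,0,0,0,0],[255,0,0,0,0,0,0]]
  ]
}}

```text
clock: 37.17
tcp_pos: [0.4778, -0.32, 0.2276]
orientation: [-0.0, 1.0, -0.022, -0.0]
force: [0.4, -0.2, -2.8]
gripper_width: 0.0032
grasp_force: 58.6
```

```bash
python3 - <<'E'
from h import *
go([.478,-.3204,.1856],-2.5)
im,d,c=grab("wrist"); np.savez("w13.npz",im=im,d=d,K=c[0],R=c[1],t=c[2]); cv2.imwrite("pics/w13.png",im[60:420,160:600])
P=pts(d,c); h=P[...,2]
m=(h>.275)&(h<.295)&(abs(P[...,1]+.3204)<.02)&(P[...,0]<.56); q=P[m]; print("bar",len(q),np.percentile(q,1,0),np.percentile(q,99,0),np.median(q,0))
m=(h>.228)&(h<.268)&(P[...,1]>-.37)&(P[...,1]<-.28)&(abs(P[...,0]-.502)<.02); q=P[m]; q=q[np.argsort(-q[:,1])]; print(q[::60].round(4).tolist())
E
```

```text
t 37.17 tcp [ 0.4778 -0.32    0.2276] yaw -2.47 tilt [-0.     0.001 -1.   ] | shift cm [0.03 0.04 4.2 ] turn z 0.03 q6 0.85
bar 5204 [ 0.4623224  -0.33523874  0.27582242] [ 0.54496674 -0.30598675  0.2944837 ] [ 0.49417485 -0.32159678  0.28729586]
[[0.5023, -0.2934, 0.2591], [0.506, -0.2959, 0.2616], [0.5067, -0.2973, 0.2625], [0.5072, -0.2985, 0.2587], [0.507, -0.2996, 0.2579], [0.5071, -0.3006, 0.2523], [0.5048, -0.3016, 0.2584], [0.5045, -0.3026, 0.2561], [0.5051, -0.3037, 0.2537], [0.4997, -0.3049, 0.2469], [0.502, -0.3061, 0.2482], [0.5048, -0.3073, 0.2449], [0.5065, -0.309, 0.2408], [0.5048, -0.3105, 0.2439], [0.5058, -0.3122, 0.2406], [0.5002, -0.3139, 0.2418], [0.5041, -0.3155, 0.2421], [0.5007, -0.3257, 0.2401], [0.504, -0.3273, 0.2383], [0.5023, -0.329, 0.2412], [0.5054, -0.3306, 0.2385], [0.5018, -0.3324, 0.2399], [0.5023, -0.3341, 0.242], [0.5044, -0.3356, 0.241], [0.5018, -0.3374, 0.2423], [0.5058, -0.3389, 0.2413], [0.5048, -0.3405, 0.2434], [0.5055, -0.3422, 0.2406], [0.498, -0.3439, 0.2419], [0.5024, -0.3455, 0.244], [0.5043, -0.3471, 0.2425], [0.5053, -0.3488, 0.2409], [0.5029, -0.3503, 0.2432], [0.5028, -0.3518, 0.2449], [0.4998, -0.3535, 0.2461], [0.4981, -0.355, 0.2456], [0.5007, -0.3566, 0.2464], [0.4985, -0.3582, 0.2456], [0.5046, -0.3597, 0.242], [0.5046, -0.3612, 0.2439], [0.5048, -0.3627, 0.2452], [0.5028, -0.3642, 0.2466], [0.4992, -0.3659, 0.246], [0.5027, -0.3674, 0.2468], [0.4972, -0.3687, 0.2475]]
```

View pics/w13.png

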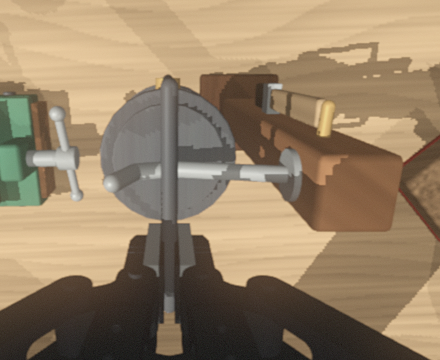

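The hook now passes under the bar between bar and lid, at crop (168,170). I'm lowering into the dip.

Request:
{"api": "carry_out", "payload": {
  "steps": [
    [[255,0,0,0.8,0,0,0],[255,0,0,1,0,0,0],[255,0,0,1,0,0,0],[255,0,0,0.7,0,0,0],[255,0,0,0.4,0,0,0],[255,0,0,0.2,0,0,0],[255,0,0,0.1,0,0,0],[255,0,0,0,0,0,0],[255,0,0,0,0,0,0]]
  ]
}}

```text
clock: 37.97
tcp_pos: [0.4779, -0.3208, 0.186]
orientation: [0.0, 1.0, -0.022, 0.0]
force: [-1.4, -0.2, -2.0]
gripper_width: 0.0036
grasp_force: 58.9
```

Request:
{"api": "carry_out", "payload": {
  "steps": [
    [[255,0,0,0.1,0,0,0],[255,0,0,0.1,0,0,0],[255,0,0,0,0,0,0],[255,0,0,0,0,0,0]]
  ]
}}

```text
clock: 38.3
tcp_pos: [0.4782, -0.3211, 0.185]
orientation: [0.001, 1.0, -0.022, 0.001]
force: [-1.5, 0.8, 5.0]
gripper_width: 0.0037
grasp_force: 59.1
```

```bash
python3 - <<'E'
from h import *
s=sensors.observe(); print(s["force"],s["torque"])
go([.478,-.3204,.1856],-2.5)
im,d,c=grab("wrist"); P=pts(d,c); h=P[...,2]
for x in(.49,.502,.515,.53):
    m=(h>.234)&(h<.26)&(abs(P[...,0]-x)<.003)&(abs(P[...,1]+.3215)<.006); q=P[m]; print(x,len(q),np.percentile(q[:,2],[10,50,90]).round(4),q[:,1].mean().round(4))
E
```

```text
[-1.50633177  0.81344864  4.96693487] [0.11922233 0.16306165 0.04281024]
t 38.30 tcp [ 0.4782 -0.3211  0.185 ] yaw -2.50 tilt [ 0.001 -0.002 -1.   ] | shift cm [-0.02 -0.07 -0.06] turn z -0.0 q6 0.85
0.49 961 [0.2394 0.247  0.2577] -0.3215
0.502 496 [0.2401 0.2437 0.246 ] -0.3216
0.515 297 [0.2441 0.2456 0.2466] -0.3229
0.53 324 [0.2445 0.2458 0.2467] -0.3235
```

Request:
{"api": "carry_out", "payload": {
  "steps": [
    [[255,0,0,-0.1,0,0,0],[255,0,0,0,0,0,0],[235,0,0,0,0,0,0],[220,0,0,0,0,0,0],[200,0,0,0,0,0,0],[170,0,0,0,0,0,0],[150,0,0,0,0,0,0],[150,0,0,0,0,0,0],[150,0,0,0,0,0,0]]
  ]
}}

```text
clock: 39.1
tcp_pos: [0.4777, -0.3205, 0.1845]
orientation: [-0.0, 1.0, -0.022, -0.0]
force: [-0.7, 0.4, -0.5]
gripper_width: 0.035
grasp_force: 0.0
```

```bash
python3 - <<'E'
from h import *
s=sensors.observe(); print(s["force"],s["gripper_width"])
im,d,c=grab("wrist"); cv2.imwrite("pics/w14.png",im[60:420,160:600])
P=pts(d,c); h=P[...,2]
for x in(.49,.502,.515,.53):
    m=(h>.234)&(h<.26)&(abs(P[...,0]-x)<.003)&(abs(P[...,1]+.3215)<.008); q=P[m]; print(x,len(q),np.percentile(q[:,2],[10,50,90]).round(4),q[:,1].mean().round(4))
go([.4,-.2,.3])
E
```

```text
[-0.65733051  0.40590543 -0.51963149] 0.034977728101633535
0.49 250 [0.2445 0.2457 0.2466] -0.3217
0.502 682 [0.2401 0.2421 0.2462] -0.3217
0.515 287 [0.2444 0.2457 0.2467] -0.3226
0.53 334 [0.2444 0.2456 0.2466] -0.3234
t 39.15 tcp [ 0.4777 -0.3205  0.1845] yaw -2.50 tilt [-0.  0. -1.] | shift cm [ -8.29 -11.7  -11.54] turn z None q6 0.85
```

View pics/w14.png

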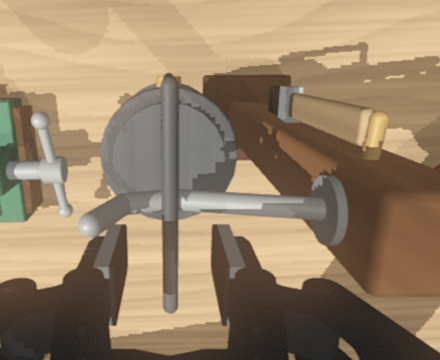

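The pot hangs level on the hook, with the bar across it at crop (170,200) and the fingers clear. I'm withdrawing straight up and then back.

Request:
{"api": "carry_out", "payload": {
  "steps": [
    [[150,0,0,-1,0,0,0],[150,0,0,-2,0,0,0],[150,0,0,-3,0,0,0],[150,0,0,-3,0,0,0],[150,0,0,-3,0,0,0],[150,0,-2,0,0,0,0],[150,0,-3,0,0,0,0],[150,0,-3,0,0,0,0],[150,0,-3,0,0,0,0],[150,0,-3,0,0,0,0],[150,0,0,0,0,0,0],[150,0,0,0,0,0,0],[150,0,0,0,0,0,0],[150,0,0,0,0,0,0]]
  ]
}}

```text
clock: 40.32
tcp_pos: [0.4838, -0.1817, 0.3049]
orientation: [0.0, 1.0, -0.022, 0.0]
force: [-0.2, -1.1, 0.2]
gripper_width: 0.0353
grasp_force: 0.0
```

```bash
python3 - <<'E'
from h import *
im=grab("side")[0]; w=knob("wrist",(.477,.027)); knob("side",(.477,.027)); print(state()[1])
near("wrist",(.475,-.08),.12,.05,.062)
cv2.imwrite("pics/fin.png",np.hstack([cv2.resize(im[160:400,200:500],(500,400)),cv2.resize(w,(300,400))]))
E
```

```text
wrist knob 364 z pct [0.0574 0.0766 0.0779 0.0787] [0.4778 0.023  0.0751]
side knob 119 z pct [0.0476 0.0698 0.0777 0.0785] [0.4741 0.0311 0.0674]
[ 0.4837234  -0.18167029  0.30452027]
wrist blob [239. 199.] 9101 [475.1 -70.3] [108.2 131.2] yaw -1.6 z 0.0571
wrist blob [173. 179.] 116 [506.2  -3.1] [18.5  7.5] yaw 87.0 z 0.0598
wrist blob [159. 200.] 95 [480.4  19.4] [25.1 11. ] yaw 20.5 z 0.0564
wrist blob [179. 230.] 71 [445.3  -1.3] [17.1  6. ] yaw 87.8 z 0.0602
```

View pics/fin.png

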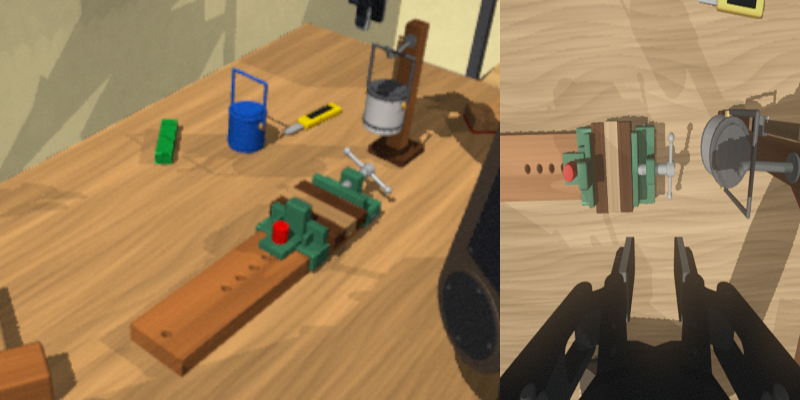

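The final view shows the panel closed in the cramp, the red knob at (280,232) down on the tongue, the grey pot hanging at (387,100), and the other tools where they were.

```bash
python3 -c "
from cell import order
print(order.job_done())"
```

```text
the job is handed in; nothing more can be done
None
```

The job is handed in: the three strips are closed up in the cramp, the pin is home, and the glue pot hangs upright on the hook, all done in about 40 s of the 210 s allowed (no verdict came back).

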